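Set out the imaging tray beside the microscope

TASK

Set out the imaging tray to match its printed template: the large dish in the circle, the filter cube squarely in the square and the slide case lengthwise in the long rectangle. Stack the small dish centrally on top of the large one, and stand the objective upright on the tray midway between the large dish and the cube, in line with them. Keep both dishes level all the while, and leave everything standing still.

Things in the scene. Friction and masses are not known exactly. Their poses are not given: they have to be found in the camera images.
- tray: Fixed grey tray, 240 (x) x 260 (y) mm, with a white printed sheet on its floor. Origin: centre of its underside, on the bench. The floor is flat, 8 mm above the bench; a rim 6 mm wide around it stands 12 mm above the bench (4 mm above the floor). Its x axis points roughly away from the robot, z up.
- round_outline: Dark circle drawn on the tray's sheet, 68 mm outer diameter: place of the large dish. Origin: its centre, on the tray floor (8 mm above the bench). Printed, nothing to feel. The centres of the three outlines form a triangle with sides of 136 mm; which outline is at which corner changes from start to start.
- square_outline: Dark square drawn on the tray's sheet, 44 x 44 mm, its sides along its own x and y axes: place of the filter cube. Origin: its centre, on the tray floor. Printed, nothing to feel.
- long_outline: Dark rectangle drawn on the tray's sheet, 38 mm (its x) x 88 mm (its y): place of the slide case. Origin: its centre, on the tray floor. Printed, nothing to feel.
- large_dish: Loose closed round culture dish of frosted pale plastic, 60 mm diameter, 16 mm high, flat lid, about 40 g; lid and base are one rigid piece. Origin: centre of its underside, z up.
- small_dish: Loose closed round culture dish of frosted pale plastic, 35 mm diameter, 12 mm high, about 15 g; one rigid piece. Origin: centre of its underside, z up.
- filter_cube: Loose aluminium microscope filter cube, 36 x 36 x 34 mm high, with a dark round window in its top and in one side; its sides lie along its x and y axes. About 90 g. Origin: centre of its underside, z up. Any side may face any way.
- slide_case: Loose grey plastic case for microscope slides, lying flat, 30 mm (its x) x 80 mm (its y, its length) x 22 mm high, a paper label on top, about 70 g. Origin: centre of its underside, z up. Either end may face either way.
- objective: Loose steel microscope objective standing upright on its wide end: a barrel 32 mm in diameter up to 32 mm height, then 27 mm diameter up to 46 mm and a 20 mm thread up to its top at 52 mm. About 120 g. Origin: centre of its underside, z up.
There are look-alikes about, which are no part of the job. Leave any green or yellow look-alike of the objective alone.

How it is judged:
By the outcome, as a careful person would: the job done as asked, in the order asked, and still so for the second after the job is handed in, with the robot touching nothing.
It also fails if it takes over 128 s, if anything falls off the work surface, if the arm or the gripper's body presses on something with over 40 N, if the wrist force passes 120 N, or if a joint passes its speed limit or range.

ROBOT

A 6-joint arm with a two-finger parallel gripper is mounted at the origin on the work surface. World frame = base frame: x ahead of the robot, y to its left, z up, the work surface at z = 0. Lengths are in mm, angles in rad, forces in N, time in s.
With the tool pointing down it reaches from about 350 to 775 mm from the base axis. Payload 7.3 kg.
Tool frame: the origin (TCP) lies at the very end of the fingers, on their centre line; the grasp point (between the pads) lies 19 mm behind it; z points along the fingers, x is the direction in which the jaws open and shut, and the axes are right-handed (so a half turn about z gives the same grasp; the last joint's range is limited). The gripper opens to 92 mm and grips with 3 to 60 N. Pads are 19 mm wide; open, the fingers measure 130 mm over their backs; the gripper's body (75 mm by 190 mm) begins 47 mm behind the grasp point.
Start: joints at [-1.367, 0.342, 1.524, -0, 1.275, -0.146], TCP at [179.946, -493.218, 226.741] pointing down, gripper open.
Joint ranges: [-2.53, 2.53], [-0.77, 2.02], [0.04, 2.7], [-1, 4.14], [0.28, 2.66], [-3.11, 3.11]. Speed limits (rad/s): [2.57, 2.57, 3.14, 3.14, 3.14, 3.14].

INTERFACE

Orientations are given as [roll, pitch, yaw] about the fixed x, y, z axes, in that order (R = Rz(yaw) Ry(pitch) Rx(roll)).
In Python, from plant import bot, capture, camera_params gives the robot as it stands.
- The arm moves only by the shell command python3 -m jog 'ROWS' [OPENING]. ROWS is a JSON object of lists of equal length, an entry for each row: "xyz": the shift along the world's x, y, z as a fraction of full scale, a list of three; "angular": the turn, a rotation vector about the world's x, y, z as a fraction of full scale, a list of three. In form: {"xyz": [[x, y, z], ...], "angular": [[wx, wy, wz], ...]}. A call has 1 to 10 rows; each row shifts and turns the pose as measured when the row begins; what a row does not reach is not made up. Full scale, the value 1, is 2 cm for a shift and 6 degrees for a turn. A row lasts 1/10 s, in which the tool goes at most 50 mm and 8.59 degrees, less where a joint would pass 70% of its speed; a pose out of reach is approached as far as the arm can. A call with a number of a shift or a turn outside -1 to 1 is refused whole. A call with a gripper value outside its range is refused whole. OPENING is the closure, from -1 (fully open) to 1 (shut), set as the call begins (- or left out, the last holds). The fingers move at their own pace and stop on an object; the grip force is fixed at half the most. Time passes only in rows, so rows that do not move let the fingers close. It gives the time, the measured TCP pose, the force and the opening at its end, in the units of the state.
- bot.get_obs(): the state, without advancing time (a new reading comes with each control period).
- capture(name): name is "scene" or "top" or "wrist"; returns the picture (480x640x3 uint8, red, green, blue); there is no depth.
- camera_params(name): a dict with "fx", "fy", "cx", "cy" (pixels), "rvec" (rotation vector, rad) and "tvec" (3), from world to camera coordinates, as OpenCV has them. Camera axes: x right, y down, z forward; pixel columns grow to the right and rows downward; lengths in mm; the calibration is good to about 2 mm. A picture is of the moment at which its call begins: read the wrist's pose just before it. camera_params takes no time and is no camera call; for the wrist camera it gives the pose at the moment of the call.
- bot.close_job(): hands the job in, once; it reports no verdict.
The state is a dict: "time": time; "joint_positions": joint angles; "dq": joint speeds; "tau": joint torques, N m; "tool_pos": TCP position; "tcp_rot": TCP orientation; "contact_force": force on the tool from outside, world axes, zero at the start; "moment": the same for the moment, N m; "grip_width": finger opening in mm.
Only numpy, scipy, OpenCV 4.12 (cv2) and the standard library are available. Lean on these libraries where they do the work, as an engineer would, in place of code of your own. Each camera call takes 0.05 s, during which the arm holds its last target.

## Working session

There is one attempt and no reset: what is moved stays moved. The work goes in short steps, Python scripts to look and compute and a shell command to move; the robot and the scene stay as the last step left them, time stands still between calls to the robot, and variables do not carry over. Pictures are saved under pics/ and viewed, and the job is handed in when it is done.

```bash
ls; mkdir -p pics; python3 - <<'E'
from plant import bot,capture,camera_params
import cv2
print(bot.get_obs())
for n in ["scene","top"]:
    cv2.imwrite(f"pics/{n}0.png",capture(n)[:,:,::-1]); print(n,camera_params(n))
E
```

```text
pics
{'time': 0.0, 'joint_positions': array([-1.36699614e+00,  3.42735615e-01,  1.52503487e+00, -4.38919091e-05,
        1.27542109e+00, -1.45990413e-01]), 'dq': array([ 0.00038904, -0.0017003 , -0.00029898, -0.00247774, -0.00087003,
       -0.00219881]), 'tau': array([-4.17937583e-03, -4.31251431e+01, -2.44222945e+01,  7.14008510e-02,
        5.59939002e-02, -9.72220278e-05]), 'tool_pos': array([ 179.84410906, -492.78305884,  226.03205922]), 'tcp_rot': array([-3.14140158e+00,  1.58801047e-03, -1.22099277e+00]), 'contact_force': array([ 0.27753632,  0.44357907, -0.77913864]), 'moment': array([-0.0260743 ,  0.01888831, -0.02744812]), 'grip_width': 92.10290844039287}
scene {'fx': 619.0229138571317, 'fy': 619.0229138571317, 'cx': 317.92256932435197, 'cy': 240.5091112113912, 'rvec': array([ 2.22461099,  1.03674853, -0.40067783]), 'tvec': array([-290.30828762, -306.02676796, 1533.39965975])}
top {'fx': 458.35748289960105, 'fy': 458.35748289960105, 'cx': 320.97342772231224, 'cy': 244.53812591907544, 'rvec': array([ 2.17759144, -2.18165028,  0.04485267]), 'tvec': array([ -49.95973817,  535.0999894 , 1098.42437083])}
```

View pics/scene0.png

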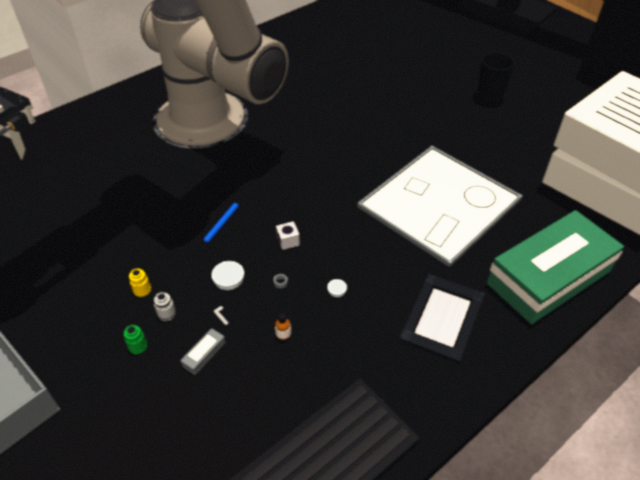

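View pics/top0.png

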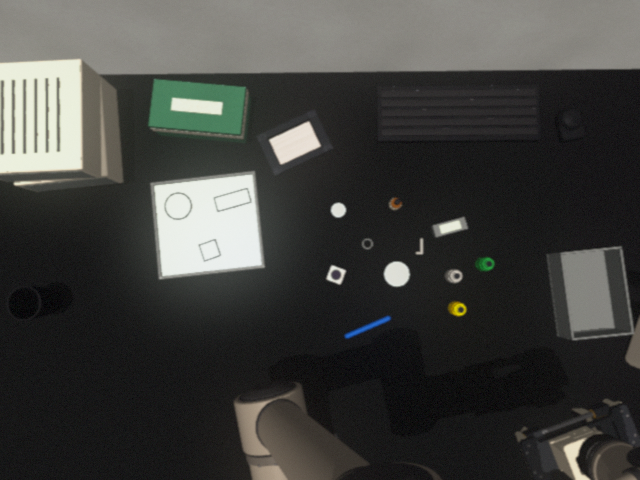

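```bash
cat > h.py <<'E'
import numpy as np,cv2
from plant import bot,capture,camera_params
def p2w(cp,uv,z):
    R=cv2.Rodrigues(np.array(cp["rvec"]))[0];t=np.array(cp["tvec"])
    uv=np.atleast_2d(uv).astype(float)
    d=np.c_[(uv[:,0]-cp["cx"])/cp["fx"],(uv[:,1]-cp["cy"])/cp["fy"],np.ones(len(uv))]@R
    c=-R.T@t
    return (c+d*((z-c[2])/d[:,2])[:,None])[:,:2]
def w2p(cp,P):
    K=np.array([[cp["fx"],0,cp["cx"]],[0,cp["fy"],cp["cy"]],[0,0,1]])
    return cv2.projectPoints(np.atleast_2d(P).astype(float),np.array(cp["rvec"]),np.array(cp["tvec"]),K,None)[0][:,0]
def st():
    o=bot.get_obs();print("t%.2f"%o["time"],"pos",o["tool_pos"].round(1),"rpy",np.degrees(o["tcp_rot"]).round(2),"F",o["contact_force"].round(1),"w%.1f"%o["grip_width"],"q",o["joint_positions"].round(2))
    return o
def snap(n,f):
    cp=camera_params(n);im=capture(n)[:,:,::-1].copy();cv2.imwrite(f"pics/{f}.png",im);np.save(f"pics/{f}.npy",np.array(cp,dtype=object),allow_pickle=True);return cp,im
def load(f): return np.load(f"pics/{f}.npy",allow_pickle=True).item(),cv2.imread(f"pics/{f}.png")
E
python3 - <<'E'
from h import *
cp=camera_params("top")
im=cv2.imread("pics/top0.png")
for n,uv,z in [("circle",(178,206),8),("rect",(233,200),8),("sq",(209,250),8),("large",(397,274),16),("small",(338,210),12),("cube",(336,275),34),("case",(450,227),22),("obj",(454,276),40),("yel",(457,309),40),("green",(485,264),40),("amber",(395,203),40),("ring",(367,244),5),("pen",(368,327),8),("hexk",(420,246),5)]:
    print(n,p2w(cp,uv,z).round(0))
R=cv2.Rodrigues(cp["rvec"])[0];print((-R.T@cp["tvec"]).round())
w=camera_params("wrist");R=cv2.Rodrigues(w["rvec"])[0];print(w,(-R.T@w["tvec"]).round(),R.round(2))
cv2.imwrite("pics/topz.png",cv2.resize(im[180:340,300:510],None,fx=3.8,fy=3.7,interpolation=cv2.INTER_CUBIC))
E
```

```text
circle [[632. 304.]]
rect [[646. 167.]]
sq [[523. 225.]]
large [[ 463. -234.]]
small [[620. -93.]]
cube [[461. -87.]]
case [[ 576. -362.]]
obj [[ 458. -365.]]
yel [[ 381. -370.]]
green [[ 487. -438.]]
amber [[ 632. -228.]]
ring [[ 537. -164.]]
pen [[ 336. -164.]]
hexk [[ 532. -293.]]
[ 466.  -74. 1128.]
{'fx': 340.7156221149755, 'fy': 340.7156221149755, 'cx': 314.4576871421853, 'cy': 242.8843627435483, 'rvec': array([-2.39855912,  1.67749399,  0.21464869]), 'tvec': array([-524.09589119,  -30.03720224,  388.78227863])} [ 244. -469.  383.] [[ 0.34 -0.94 -0.  ]
 [-0.91 -0.33  0.25]
 [-0.24 -0.09 -0.97]]
```

View pics/topz.png

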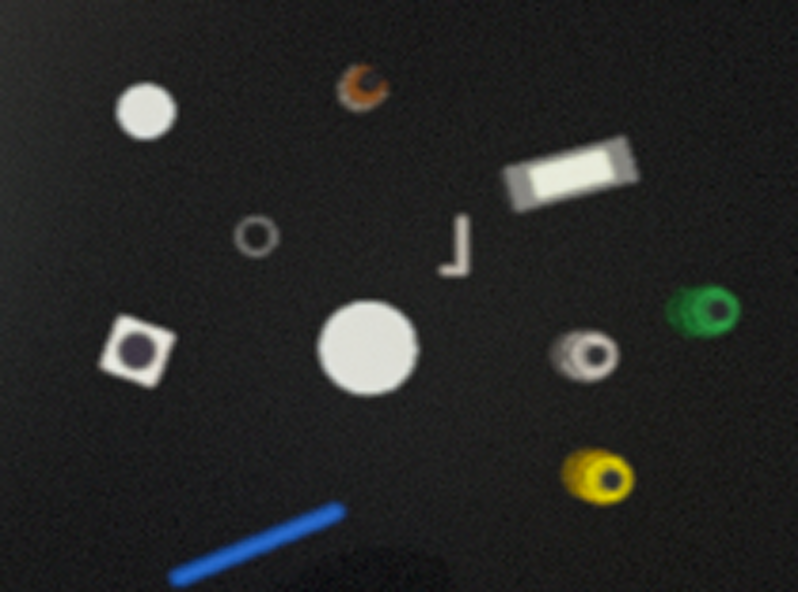

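```bash
python3 - <<'E'
from h import *
cp=camera_params("top")
im=cv2.imread("pics/top0.png")
g=im.max(2)
for n,uv,z in [("large",(397,274),16),("small",(338,210),12),("cube",(336,275),34),("case",(450,227),22),("obj",(454,276),40)]:
    u,v=uv;r=24;sub=g[v-r:v+r,u-r:u+r]
    m=cv2.inRange(sub,85,255)
    nl,lab,s,c=cv2.connectedComponentsWithStats(m)
    k=lab[r,r] or 1+np.argmax(s[1:,4])
    cn=max(cv2.findContours((lab==k).astype(np.uint8),0,1)[0],key=cv2.contourArea)[:,0]+[u-r,v-r]
    box=cv2.boxPoints(cv2.minAreaRect(cn.astype(np.float32)))
    W=p2w(cp,box,z)
    e=np.diff(np.r_[W,W[:1]],axis=0)
    print(n,p2w(cp,c[k]+[u-r,v-r],z).round(1),W.mean(0).round(1),np.hypot(*e.T).round(0),np.degrees(np.arctan2(e[:,1],e[:,0])).round(1))
E
```

```text
large [[ 464.4 -233. ]] [ 464.6 -233.2] [62. 61. 62. 61.] [ -45.3 -135.5  134.6   44.7]
small [[621.  -92.7]] [621.2 -92.7] [37. 37. 36. 36.] [ -45.  -135.5  135.    44.6]
cube [[462.5 -85.9]] [462.6 -86.1] [39. 41. 39. 41.] [ -20.7 -110.6  159.2   69.4]
case [[ 577.1 -361.5]] [ 577.2 -361.6] [81. 30. 81. 30.] [ -74.9 -166.   105.2   14.2]
obj [[ 458.9 -364.6]] [ 459.7 -364.7] [31. 37. 31. 37.] [ -1.  -90.1 178.8  90. ]
```

```bash
python3 -m jog '{"xyz":[[1,0.9,-0.2],[1,0.9,-0.2],[1,0.9,-0.2],[1,0.9,-0.2],[1,0.9,-0.2],[1,0.9,-0.2],[1,0.9,-0.2],[1,0.9,-0.2],[1,0.9,-0.2],[1,0.9,-0.2]],"angular":[[0,0,0.8],[0,0,0.8],[0,0,0.8],[0,0,0.8],[0,0,0.8],[0,0,0.8],[0,0,0.8],[0,0,0.8],[0,0,0.8],[0,0,0.8]]}'; python3 -c "from h import *;st()"
```

```text
time: 1.1
tool_pos: [383.0, -306.0, 181.4]
tcp_rot: [-3.14, 0.007, -0.357]
contact_force: [0.1, 0.3, 0.2]
grip_width: 92.0
t1.10 pos [ 383.  -306.   181.4] rpy [-179.9     0.41  -20.45] F [0.1 0.3 0.2] w92.0 q [-0.83  0.33  1.68 -0.    1.14 -0.47]
```

```bash
python3 -m jog '{"xyz":[[0.8,0.73,-0.4],[0.8,0.73,-0.4],[0.8,0.73,-0.4],[0.8,0.73,-0.4],[0.8,0.73,-0.4],[0,0,0]],"angular":[[0,0,0.68],[0,0,0.68],[0,0,0.68],[0,0,0.68],[0,0,0.68],[0,0,0]]}'; python3 -c "
from h import *
st();cp,im=snap('wrist','w1')
print(w2p(cp,[[464.5,-233,16]]))"
```

```text
time: 1.7
tool_pos: [466.6, -226.4, 137.5]
tcp_rot: [-3.137, 0.011, 0.02]
contact_force: [-0.2, 0.3, -0.7]
grip_width: 91.5
t1.70 pos [ 466.6 -226.4  137.5] rpy [-179.71    0.61    1.15] F [-0.2  0.3 -0.7] w91.5 q [-0.6   0.43  1.66 -0.    1.07 -0.62]
[[311.97276084 246.14158953]]
```

View pics/w1.png

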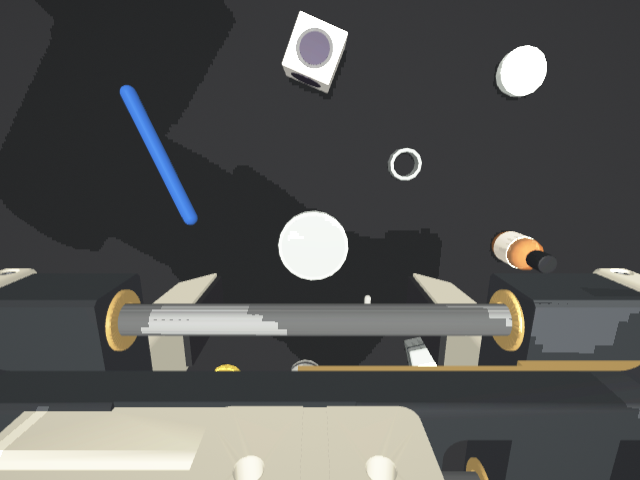

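```bash
cat >> h.py <<'E'
from scipy.spatial.transform import Rotation as Ro
def goal(x,y,z,yaw):
    o=st();d=(np.array([x,y,z])-o["tool_pos"])/20
    r=(Ro.from_euler('xyz',[180,0,yaw],degrees=True)*Ro.from_euler('xyz',o["tcp_rot"]).inv()).as_rotvec(degrees=True)/6
    print("units xyz",d.round(2),"ang",r.round(2))
def blob(cp,im,P,z,r=45,lo=120,mode=0):
    u,v=w2p(cp,[[P[0],P[1],z]])[0].round().astype(int)
    u0,v0=max(u-r,0),max(v-r,0)
    g=im.max(2)[v0:v+r,u0:u+r]
    m=cv2.inRange(g,lo,255);n,lab,s,c=cv2.connectedComponentsWithStats(m)
    k=lab[v-v0,u-u0] or 1+np.argmax(s[1:,4])
    cn=max(cv2.findContours((lab==k).astype(np.uint8),0,1)[0],key=cv2.contourArea)[:,0]+[u0,v0]
    return cn,p2w(cp,cn,z)
E
python3 - <<'E'
from h import *
cp,im=load('w1')
for lo in (120,160,200):
    cn,W=blob(cp,im,(464.5,-233),16,lo=lo)
    (c,r)=cv2.minEnclosingCircle(W.astype(np.float32));e=cv2.fitEllipse(W.astype(np.float32));print(c,r,e)
goal(464.5,-233,60,0)
E
```

```text
(464.8874206542969, -232.7962646484375) 30.728986740112305 ((465.1878662109375, -232.8975372314453), (58.629276275634766, 60.256343841552734), 175.54083251953125)
(465.26214599609375, -232.8687286376953) 30.27684211730957 ((465.233642578125, -232.88827514648438), (58.3675422668457, 59.9089241027832), 176.64981079101562)
(465.5108947753906, -232.97442626953125) 30.09370231628418 ((465.2637634277344, -233.16012573242188), (58.239234924316406, 59.193389892578125), 172.93910217285156)
t1.75 pos [ 466.  -227.2  137.9] rpy [-179.75    0.62    1.02] F [-0.3  0.4 -0.5] w91.7 q [-0.6   0.43  1.66 -0.    1.07 -0.62]
units xyz [-0.08 -0.29 -3.9 ] ang [-0.04 -0.1  -0.17]
```

```bash
python3 -m jog '{"xyz":[[-0.04,-0.3,-0.8],[0,0,-0.9],[0,0,-0.9],[0,0,-0.9],[0,0,-0.9],[0,0,0]],"angular":[[-0.04,-0.1,-0.17],[0,0,0],[0,0,0],[0,0,0],[0,0,0],[0,0,0]]}'; python3 -c "
from h import *
goal(465.2,-233,3,0)"
```

```text
time: 2.35
tool_pos: [462.2, -238.5, 49.7]
tcp_rot: [3.138, -0.002, -0.013]
contact_force: [-0.4, -0.0, 0.1]
grip_width: 91.9
t2.35 pos [ 462.2 -238.5   49.7] rpy [ 1.7978e+02 -1.0000e-01 -7.6000e-01] F [-0.4 -0.   0.1] w91.9 q [-0.62  0.54  1.76 -0.    0.84 -0.61]
units xyz [ 0.15  0.27 -2.33] ang [0.04 0.02 0.13]
```

```bash
python3 -m jog '{"xyz":[[0.1,0.2,-0.6],[0,0,-0.6],[0,0,-0.5],[0,0,-0.2],[0,0,0],[0,0,0]],"angular":[[0.04,0,0.1],[0,0,0],[0,0,0],[0,0,0],[0,0,0],[0,0,0]]}'; python3 -c "
from h import *
goal(465.2,-233,3,0)"
```

```text
time: 2.95
tool_pos: [464.7, -236.3, 11.0]
tcp_rot: [3.14, -0.004, -0.005]
contact_force: [-0.2, -0.7, -1.0]
grip_width: 91.9
t2.95 pos [ 464.7 -236.3   11. ] rpy [179.91  -0.25  -0.3 ] F [-0.2 -0.7 -1. ] w91.9 q [-0.62  0.61  1.78  0.    0.75 -0.61]
units xyz [ 0.02  0.16 -0.4 ] ang [0.02 0.04 0.05]
```

```bash
python3 -m jog '{"xyz":[[0.02,0.16,-0.4],[0,0,0],[0,0,0]],"angular":[[0.02,0.04,0.05],[0,0,0],[0,0,0]]}'; python3 -c "
from h import *
goal(465.2,-233,3,0)"
```

```text
time: 3.25
tool_pos: [465.7, -233.0, 3.1]
tcp_rot: [3.141, -0.001, 0.001]
contact_force: [0.4, -1.1, -0.1]
grip_width: 92.0
t3.25 pos [ 465.7 -233.     3.1] rpy [ 1.7999e+02 -6.0000e-02  5.0000e-02] F [ 0.4 -1.1 -0.1] w92.0 q [-0.61  0.62  1.79  0.    0.73 -0.61]
units xyz [-0.03 -0.   -0.  ] ang [ 0.    0.01 -0.01]
```

Precise. Close (mapping closure to width learned on the way).

```bash
python3 -m jog '{"xyz":[[0,0,0],[0,0,0],[0,0,0],[0,0,0],[0,0,0],[0,0,0]],"angular":[[0,0,0],[0,0,0],[0,0,0],[0,0,0],[0,0,0],[0,0,0]]}' 1; python3 -m jog '{"xyz":[[0,0,0],[0,0,0],[0,0,0]],"angular":[[0,0,0],[0,0,0],[0,0,0]]}' 
```

```text
time: 3.85
tool_pos: [466.0, -233.2, 3.6]
tcp_rot: [3.141, -0.002, 0.001]
contact_force: [0.1, 0.2, 0.5]
grip_width: 59.5
time: 4.15
tool_pos: [465.9, -233.1, 3.5]
tcp_rot: [3.141, -0.002, 0.001]
contact_force: [-0.2, 0.1, -0.1]
grip_width: 59.1
```

```bash
python3 -m jog '{"xyz":[[0,0,0.2],[0,0,0.5],[0,0,0.8],[0,0,0.9],[0,0,0.9],[0,0.3,0.9],[0.1,0.5,0.7],[0.2,0.7,0.5],[0.2,0.8,0.4],[0.2,0.9,0.2]],"angular":[[0,0,0],[0,0,0],[0,0,0],[0,0,0],[0,0,0],[0,0,0],[0,0,0],[0,0,0],[0,0,0],[0,0,0]]}'; python3 -c "
from h import *
goal(565,200,170,0)"
```

```text
time: 5.15
tool_pos: [479.9, -167.8, 133.8]
tcp_rot: [3.139, -0.004, -0.003]
contact_force: [0.5, 0.6, 0.0]
grip_width: 58.8
t5.15 pos [ 479.9 -167.8  133.8] rpy [ 1.7988e+02 -2.4000e-01 -1.7000e-01] F [0.5 0.6 0. ] w58.8 q [-0.49  0.41  1.71  0.    1.02 -0.48]
units xyz [ 4.26 18.39  1.81] ang [0.02 0.04 0.03]
```

```bash
python3 -m jog '{"xyz":[[0.2,1,0.1],[0.2,1,0.1],[0.2,1,0.1],[0.2,1,0.1],[0.2,1,0.1],[0.2,1,0.1],[0.2,1,0.1],[0.2,1,0.1],[0.2,1,0.1],[0.2,1,0.1]],"angular":[[0,0,0],[0,0,0],[0,0,0],[0,0,0],[0,0,0],[0,0,0],[0,0,0],[0,0,0],[0,0,0],[0,0,0]]}';python3 -m jog '{"xyz":[[0.3,1,0.1],[0.3,1,0.1],[0.3,0.9,0.1],[0.3,0.7,0.1],[0.2,0.5,0.1],[0.1,0.3,0],[0,0,0],[0,0,0]],"angular":[[0,0,0],[0,0,0],[0,0,0],[0,0,0],[0,0,0],[0,0,0],[0,0,0],[0,0,0]]}'; python3 -c "
from h import *
goal(565,200,170,0)
cp,im=snap('wrist','w2')"
```

```text
time: 6.15
tool_pos: [519.8, 46.9, 159.7]
tcp_rot: [3.14, -0.006, -0.0]
contact_force: [-0.2, -1.0, -0.5]
grip_width: 58.7
time: 6.95
tool_pos: [549.0, 144.3, 172.2]
tcp_rot: [3.14, -0.006, 0.005]
contact_force: [-0.1, -0.6, -0.4]
grip_width: 59.2
t6.95 pos [549.  144.3 172.2] rpy [179.9   -0.33   0.26] F [-0.1 -0.6 -0.4] w59.2 q [ 0.12  0.46  1.49 -0.    1.18  0.12]
units xyz [ 0.8   2.78 -0.11] ang [ 0.02  0.06 -0.04]
```

View pics/w2.png

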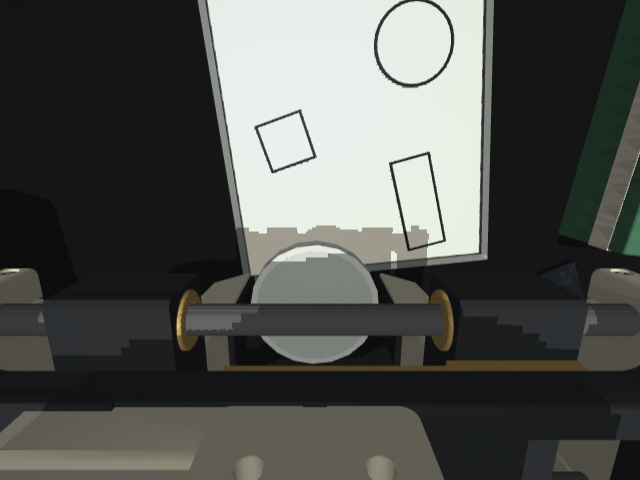

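```bash
cat >> h.py <<'E'
def outlines(cp,im,guess):
    out={}
    for n,(x,y),L in [("circle",guess[0],68),("rect",guess[1],88),("sq",guess[2],44)]:
        u,v=w2p(cp,[[x,y,8]])[0]
        # inside region (bright) enclosed by dark line
        g=cv2.cvtColor(im,cv2.COLOR_BGR2GRAY)
        th=cv2.adaptiveThreshold(g,255,cv2.ADAPTIVE_THRESH_MEAN_C,cv2.THRESH_BINARY,31,20)
        lab=cv2.connectedComponents(th,connectivity=4)[1]
        k=lab[int(round(v)),int(round(u))]
        m=(lab==k).astype(np.uint8)
        ci=max(cv2.findContours(m,0,1)[0],key=cv2.contourArea)[:,0]
        W=p2w(cp,ci,8).astype(np.float32)
        if n=="circle":
            e=cv2.fitEllipse(W);out[n]=(np.array(e[0]).round(1),np.array(e[1]).round(1))
        else:
            r=cv2.minAreaRect(W);b=cv2.boxPoints(r);e=np.diff(np.r_[b,b[:1]],axis=0)
            out[n]=(np.array(r[0]).round(1),np.hypot(*e.T).round(1),np.degrees(np.arctan2(e[:,1],e[:,0])).round(1))
        print(n,out[n])
    return out
E
python3 - <<'E'
from h import *
cp,im=load('w2')
o=outlines(cp,im,[(632,304),(646,167),(523,225)])
c=[np.array(o[k][0]) for k in o]
print([np.linalg.norm(c[i]-c[i-1]).round(1) for i in range(3)])
print(w2p(cp,[[549,144.3,185]]))
cp=camera_params("top");im=cv2.imread("pics/top0.png");
for n in o: print(n,w2p(cp,[[*o[n][0],8]]))
E
```

```text
circle (array([634.4, 303.8]), array([61.1, 61.6]))
rect (array([649.1, 168.1]), array([83.3, 32.7, 83.3, 32.7], dtype=float32), array([ -74.4,   15.6,  105.6, -164.4], dtype=float32))
sq (array([524.4, 223.2]), array([38.9, 38.8, 38.9, 38.8], dtype=float32), array([ -70.6,   19.4,  109.4, -160.6], dtype=float32))
[np.float64(136.4), np.float64(136.5), np.float64(136.3)]
[[312.35131113 307.13329888]]
circle [[177.91570469 205.08241193]]
rect [[232.48806112 198.94885551]]
sq [[209.64125023 249.32527149]]
```

```bash
python3 - <<'E'
from h import *
cp,im=load('w2')
a=np.linspace(0,2*np.pi,60)
for z,c in((184.7,(0,0,255)),(168.7,(0,255,0))):
    P=np.c_[549+30*np.cos(a),144.3+30*np.sin(a),0*a+z]
    q=w2p(cp,P);
    cv2.polylines(im,[(q*16).astype(np.int32)],True,c,1,cv2.LINE_AA,4)
cv2.imwrite("pics/ov.png",cv2.resize(im[220:380,220:410],None,fx=3.5,fy=3.5,interpolation=cv2.INTER_CUBIC))
E
```

```text
(no output)
```

View pics/ov.png

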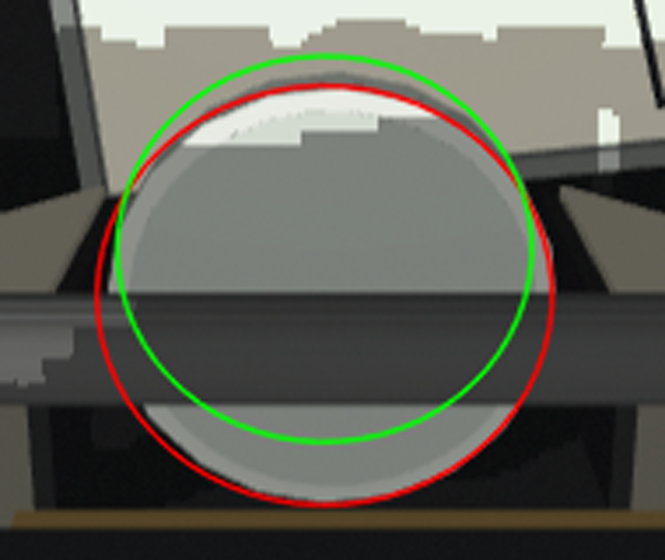

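```bash
python3 - <<'E'
from h import *
cp,im=load('w2')
print(p2w(cp,[(486,30),(482,240),(248,262),(208,20),(481,250)],12).round(1))
goal(634,303.8,60,0)
E
```

```text
[[692.7 312.7]
 [712.7 133. ]
 [486.4 110.1]
 [462.9 318.4]
 [713.  123. ]]
t7.00 pos [549.  144.2 172.2] rpy [179.9   -0.33   0.24] F [ 0.4  0.1 -0.3] w59.0 q [ 0.12  0.46  1.49 -0.    1.18  0.12]
units xyz [ 4.25  7.98 -5.61] ang [ 0.02  0.06 -0.04]
```

```bash
python3 -m jog '{"xyz":[[0.3,0.5,0],[0.5,0.9,-0.3],[0.5,1,-0.6],[0.5,1,-0.7],[0.5,1,-0.7],[0.5,1,-0.7],[0.5,0.9,-0.7],[0.4,0.7,-0.5],[0.2,0.3,-0.3],[0,0,0]],"angular":[[0.02,0.06,-0.04],[0,0,0],[0,0,0],[0,0,0],[0,0,0],[0,0,0],[0,0,0],[0,0,0],[0,0,0],[0,0,0]]}'; python3 -m jog '{"xyz":[[0,0,0]],"angular":[[0,0,0]]}'; python3 -c "
from h import *
goal(634,303.8,20,0)
cp,im=snap('wrist','w3')"
```

```text
time: 8.0
tool_pos: [632.5, 295.2, 77.6]
tcp_rot: [-3.141, 0.002, -0.011]
contact_force: [-0.2, -1.0, -0.5]
grip_width: 59.1
time: 8.1
tool_pos: [632.6, 294.9, 77.6]
tcp_rot: [-3.141, 0.002, -0.011]
contact_force: [0.1, -0.5, 0.6]
grip_width: 59.2
t8.10 pos [632.6 294.9  77.6] rpy [-1.7996e+02  1.3000e-01 -6.4000e-01] F [ 0.1 -0.5  0.6] w59.2 q [0.33 0.79 1.16 0.   1.19 0.34]
units xyz [ 0.07  0.45 -2.88] ang [-0.01 -0.02  0.11]
```

View pics/w3.png

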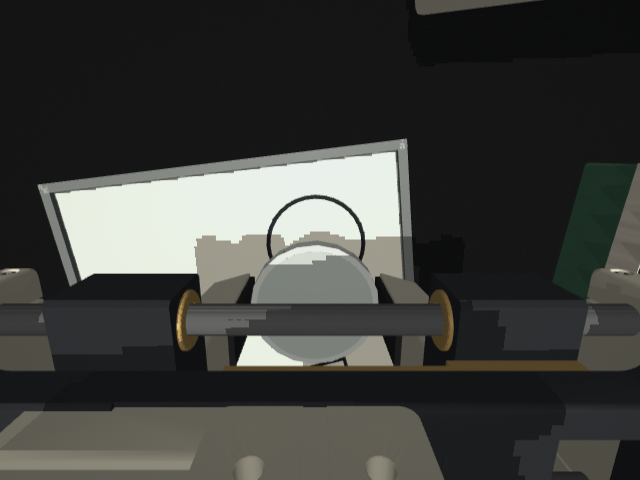

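```bash
python3 -m jog '{"xyz":[[0.07,0.4,-0.5],[0,0.05,-0.7],[0,0,-0.7],[0,0,-0.5],[0,0,-0.2],[0,0,0],[0,0,0]],"angular":[[0,0,0.11],[0,0,0],[0,0,0],[0,0,0],[0,0,0],[0,0,0],[0,0,0]]}'; python3 -c "
from h import *
goal(634,303.8,12,0)"
```

```text
time: 8.85
tool_pos: [633.6, 302.2, 22.0]
tcp_rot: [-3.141, 0.003, -0.001]
contact_force: [-0.8, -0.3, 0.7]
grip_width: 59.0
t8.85 pos [633.6 302.2  22. ] rpy [-1.7997e+02  1.4000e-01 -7.0000e-02] F [-0.8 -0.3  0.7] w59.0 q [0.34 0.86 1.19 0.   1.1  0.34]
units xyz [ 0.02  0.08 -0.5 ] ang [-0.   -0.02  0.01]
```

```bash
python3 -m jog '{"xyz":[[0.02,0.08,-0.3],[0,0,-0.15],[0,0,0],[0,0,0]],"angular":[[0,-0.02,0.01],[0,0,0],[0,0,0],[0,0,0]]}'; python3 -c "
from h import *
goal(634,303.8,11.7,0)"
```

```text
time: 9.25
tool_pos: [634.8, 304.3, 13.6]
tcp_rot: [-3.14, -0.002, -0.0]
contact_force: [0.8, 0.1, -0.7]
grip_width: 59.4
t9.25 pos [634.8 304.3  13.6] rpy [-1.7992e+02 -1.2000e-01 -1.0000e-02] F [ 0.8  0.1 -0.7] w59.4 q [0.34 0.87 1.19 0.   1.08 0.34]
units xyz [-0.04 -0.02 -0.09] ang [-0.01  0.02  0.  ]
```

```bash
python3 -m jog '{"xyz":[[-0.03,-0.02,-0.09],[0,0,0],[0,0,0]],"angular":[[0,0.02,0],[0,0,0],[0,0,0]]}'; python3 -c "
from h import *
goal(634,303.8,11.7,0)"
```

```text
time: 9.55
tool_pos: [634.4, 303.9, 12.2]
tcp_rot: [-3.14, -0.001, -0.0]
contact_force: [0.8, 0.4, -1.3]
grip_width: 59.2
t9.55 pos [634.4 303.9  12.2] rpy [-1.7991e+02 -3.0000e-02 -1.0000e-02] F [ 0.8  0.4 -1.3] w59.2 q [0.34 0.87 1.19 0.   1.08 0.34]
units xyz [-0.02 -0.01 -0.02] ang [-0.02  0.01  0.  ]
```

```bash
python3 -m jog '{"xyz":[[-0.02,0,-0.05],[0,0,0],[0,0,0]],"angular":[[0,0,0],[0,0,0],[0,0,0]]}';  python3 -m jog '{"xyz":[[0,0,0],[0,0,0],[0,0,0],[0,0,0]],"angular":[[0,0,0],[0,0,0],[0,0,0],[0,0,0]]}' -0.5;python3 -c "
from h import *
st()"
```

```text
time: 9.85
tool_pos: [634.3, 304.0, 11.7]
tcp_rot: [-3.14, -0.002, -0.0]
contact_force: [-0.3, -0.4, -0.8]
grip_width: 59.2
time: 10.25
tool_pos: [634.3, 304.0, 11.7]
tcp_rot: [-3.14, -0.002, -0.0]
contact_force: [-0.3, 0.5, 0.1]
grip_width: 68.7
t10.25 pos [634.3 304.   11.7] rpy [-1.7989e+02 -1.0000e-01 -1.0000e-02] F [-0.3  0.5  0.1] w68.7 q [0.34 0.87 1.2  0.   1.08 0.34]
```

```bash
python3 -m jog '{"xyz":[[0,0,0.3],[0,0,0.7],[0,0,1],[-0.3,-0.5,1],[-0.4,-0.8,1],[-0.4,-1,0.9],[-0.4,-1,0.3],[-0.4,-1,0],[-0.4,-1,0],[-0.4,-1,0]],"angular":[[0,0,0],[0,0,0],[0,0,0],[0,0,0],[0,0,-0.2],[0,0,-0.2],[0,0,-0.2],[0,0,-0.2],[0,0,-0.2],[0,0,-0.2]]}'; python3 -c "
from h import *
goal(463,-86,125,-20.7)"
```

```text
time: 11.25
tool_pos: [580.7, 177.1, 131.3]
tcp_rot: [-3.135, -0.014, -0.126]
contact_force: [-1.3, 0.1, 0.5]
grip_width: 69.0
t11.25 pos [580.7 177.1 131.3] rpy [-179.63   -0.82   -7.24] F [-1.3  0.1  0.5] w69.0 q [0.17 0.57 1.43 0.   1.12 0.29]
units xyz [ -5.88 -13.16  -0.32] ang [-0.03  0.15 -2.24]
```

```bash
python3 -m jog '{"xyz":[[-0.4,-1,0],[-0.4,-1,0],[-0.4,-1,0],[-0.4,-1,0],[-0.4,-1,0],[-0.4,-1,0],[-0.4,-1,0],[-0.4,-1,0],[-0.4,-1,0],[-0.4,-1,0]],"angular":[[0,0,-0.2],[0,0,-0.2],[0,0,-0.2],[0,0,-0.2],[0,0,-0.2],[0,0,-0.2],[0,0,-0.2],[0,0,-0.2],[0,0,-0.2],[0,0,-0.2]]}' -0.5; python3 -c "
from h import *
goal(463,-86,125,-20.7)"
```

```text
time: 12.25
tool_pos: [500.7, -30.9, 146.6]
tcp_rot: [-3.131, -0.035, -0.344]
contact_force: [0.0, -0.3, -0.4]
grip_width: 68.9
t12.25 pos [500.7 -30.9 146.6] rpy [-179.38   -1.99  -19.72] F [ 0.  -0.3 -0.4] w68.9 q [-0.22  0.36  1.74  0.01  1.01  0.12]
units xyz [-1.89 -2.75 -1.08] ang [ 0.02  0.35 -0.16]
```

```bash
python3 -m jog '{"xyz":[[-0.5,-0.8,-0.3],[-0.5,-0.8,-0.3],[-0.5,-0.6,-0.3],[-0.3,-0.4,-0.1],[0,0,0],[0,0,0]],"angular":[[0,0.15,-0.1],[0,0.2,0],[0,0,0],[0,0,0],[0,0,0],[0,0,0]]}'; python3 - <<'E'
from h import *
st();cp,im=snap('wrist','w4')
cn,W=blob(cp,im,(463,-86),34,r=50,lo=150)
r=cv2.minAreaRect(W.astype(np.float32));print(r)
for q in cn[::6]: cv2.circle(im,tuple(int(i) for i in q),1,(0,0,255),-1)
cv2.imwrite("pics/w4b.png",im)
E
```

```text
time: 12.85
tool_pos: [465.2, -87.8, 133.6]
tcp_rot: [3.14, -0.011, -0.359]
contact_force: [-0.1, -0.3, 0.6]
grip_width: 68.9
t12.85 pos [465.2 -87.8 133.6] rpy [179.9   -0.65 -20.59] F [-0.1 -0.3  0.6] w68.9 q [-0.35  0.35  1.81 -0.    0.98  0.01]
((464.79058837890625, -83.53860473632812), (40.88825607299805, 35.62232971191406), 69.20035552978516)
```

View pics/w4b.png

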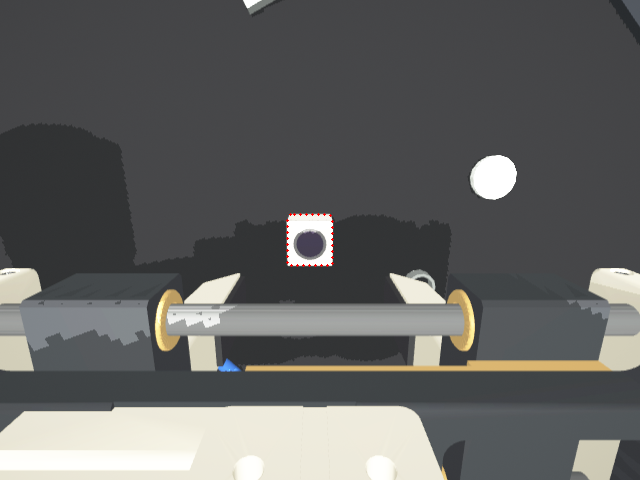

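```bash
python3 - <<'E'
from h import *
cp,im=load('w4')
g=cv2.cvtColor(im,cv2.COLOR_BGR2GRAY)[215:265,289:331]
m=cv2.inRange(g,0,150);n,lab,s,c=cv2.connectedComponentsWithStats(m);k=lab[29,21];print(s[k],c[k]+[289,215],p2w(cp,c[k]+[289,215],34))
cn,W=blob(cp,im,(463,-86),34,r=50,lo=150)
r=cv2.minAreaRect(W.astype(np.float32));th=np.radians(69.2);d=np.array([np.cos(th),np.sin(th)])
print(np.array(r[0])-d*2.45)
goal(463.8,-86,8,-20.8)
E
```

```text
[  5  16  32  28 725] [309.54344828 244.49103448] [[463.51493501 -86.93515986]]
[463.92057632 -85.82892764]
t12.90 pos [465.4 -87.7 133.6] rpy [179.9   -0.66 -20.56] F [-0.1 -0.2  1.2] w68.6 q [-0.35  0.35  1.81 -0.    0.98  0.01]
units xyz [-0.08  0.09 -6.28] ang [ 0.05  0.1  -0.04]
```

```bash
python3 -m jog '{"xyz":[[-0.08,0.07,-0.6],[0,0,-0.9],[0,0,-0.9],[0,0,-0.9],[0,0,-0.9],[0,0,-0.6],[0,0,-0.4],[0,0,0],[0,0,0]],"angular":[[0.05,0.1,-0.04],[0,0,0],[0,0,0],[0,0,0],[0,0,0],[0,0,0],[0,0,0],[0,0,0],[0,0,0]]}'; python3 -c "
from h import *
goal(463.7,-86.4,4,-20.8)"
```

```text
time: 13.8
tool_pos: [465.0, -81.4, 22.3]
tcp_rot: [-3.141, 0.003, -0.358]
contact_force: [0.3, 0.2, -0.0]
grip_width: 68.8
t13.80 pos [465.  -81.4  22.3] rpy [-179.96    0.18  -20.53] F [ 0.3  0.2 -0. ] w68.8 q [-0.34  0.53  1.91  0.    0.71  0.02]
units xyz [-0.07 -0.25 -0.92] ang [-0.02 -0.03 -0.05]
```

```bash
python3 -m jog '{"xyz":[[-0.07,-0.24,-0.4],[0,0,-0.4],[0,0,-0.1],[0,0,0]],"angular":[[0,-0.03,-0.05],[0,0,0],[0,0,0],[0,0,0]]}'; python3 -c "
from h import *
goal(463.7,-86.4,4,-20.8)"
```

```text
time: 14.2
tool_pos: [464.5, -86.9, 4.0]
tcp_rot: [-3.14, -0.003, -0.364]
contact_force: [-0.6, 0.2, 0.4]
grip_width: 68.7
t14.20 pos [464.5 -86.9   4. ] rpy [-179.89   -0.18  -20.86] F [-0.6  0.2  0.4] w68.7 q [-0.35  0.56  1.92  0.    0.65  0.01]
units xyz [-0.04  0.03 -0.  ] ang [-0.01  0.03  0.01]
```

Grip and lift.

```bash
python3 -m jog '{"xyz":[[0,0,0],[0,0,0],[0,0,0],[0,0,0],[0,0,0],[0,0,0],[0,0,0],[0,0,0]],"angular":[[0,0,0],[0,0,0],[0,0,0],[0,0,0],[0,0,0],[0,0,0],[0,0,0],[0,0,0]]}' 1; python3 -m jog '{"xyz":[[0,0,0.2],[0,0,0.5],[0,0,0.8],[0,0.2,0.9],[0.1,0.4,0.9],[0.2,0.7,0.9],[0.2,0.9,0.8],[0.2,1,0.4],[0.2,1,0],[0.2,1,0]],"angular":[[0,0,0],[0,0,0],[0,0,0],[0,0,0.3],[0,0,0.4],[0,0,0.4],[0,0,0.4],[0,0,0.4],[0,0,0.4],[0,0,0.4]]}'; python3 -c "
from h import *
goal(524,222.5,90,19.4)"
```

```text
time: 15.0
tool_pos: [464.9, -87.0, 4.7]
tcp_rot: [-3.14, -0.004, -0.364]
contact_force: [-0.2, -0.3, -1.2]
grip_width: 35.7
time: 16.0
tool_pos: [487.2, 18.6, 124.2]
tcp_rot: [-3.141, -0.009, -0.075]
contact_force: [-0.1, 0.7, -0.6]
grip_width: 35.8
t16.00 pos [487.2  18.6 124.2] rpy [-179.94   -0.53   -4.31] F [-0.1  0.7 -0.6] w35.8 q [-0.12  0.38  1.78  0.    0.97 -0.05]
units xyz [ 1.84 10.19 -1.71] ang [-0.02  0.09  3.95]
```

```bash
python3 -m jog '{"xyz":[[0.2,1,0],[0.2,1,0],[0.2,1,0],[0.2,1,0],[0.2,1,0],[0.2,1,0],[0.2,0.9,-0.1],[0.2,0.7,-0.3],[0.1,0.4,-0.3],[0,0,0]],"angular":[[0,0.05,0.4],[0,0.05,0.4],[0,0,0.4],[0,0,0.4],[0,0,0.4],[0,0,0.4],[0,0,0.4],[0,0,0.4],[0,0,0.2],[0,0,0]]}'; python3 -m jog '{"xyz":[[0,0,0]],"angular":[[0,0,0]]}'; python3 - <<'E'
from h import *
goal(524,222.5,60,19.4)
cp,im=snap('wrist','w5')
P=np.array([[1,1],[1,-1],[-1,-1],[-1,1]])*18.
o=bot.get_obs();a=o["tcp_rot"][2];R=np.array([[np.cos(a),-np.sin(a)],[np.sin(a),np.cos(a)]])
q=P@R.T+o["tool_pos"][:2]
for z,c in((o["tool_pos"][2]-4.4+34,(0,0,255)),(8,(0,255,0))):
    cv2.polylines(im,[(w2p(cp,np.c_[q,[z]*4])*16).astype(np.int32)],True,c,1,cv2.LINE_AA,4)
cv2.imwrite("pics/w5b.png",im)
E
```

```text
time: 17.0
tool_pos: [522.0, 187.8, 117.6]
tcp_rot: [-3.141, -0.006, 0.301]
contact_force: [0.1, 0.4, -0.8]
grip_width: 35.8
time: 17.1
tool_pos: [521.8, 187.4, 117.3]
tcp_rot: [-3.141, -0.005, 0.3]
contact_force: [-1.1, 0.1, -0.2]
grip_width: 35.8
t17.10 pos [521.8 187.4 117.3] rpy [-179.99   -0.28   17.21] F [-1.1  0.1 -0.2] w35.8 q [ 0.21  0.5   1.6   0.    1.04 -0.09]
units xyz [ 0.11  1.75 -2.87] ang [-0.02  0.04  0.36]
```

View pics/w5b.png

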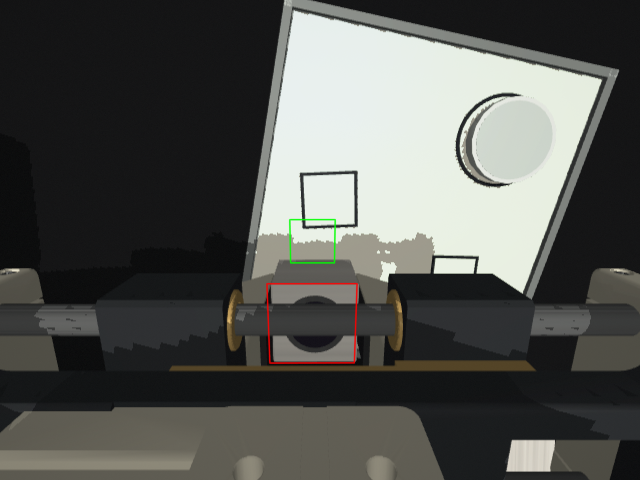

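```bash
python3 - <<'E'
from h import *
cp,im=load('w5')
g=cv2.cvtColor(im,cv2.COLOR_BGR2GRAY)
o=outlines(cp,im,[(524.4,223.2)]*3)
a=np.linspace(0,2*np.pi,90)
for c,r,z,col in((634,304,),30,24,(0,0,255)),((634,304),30,8,(0,255,0)),((634.4,303.8),33,8,(255,0,0)):
    cv2.polylines(im,[(w2p(cp,np.c_[c[0]+r*np.cos(a),c[1]+r*np.sin(a),0*a+z])*16).astype(np.int32)],True,col,1,cv2.LINE_AA,4)
cv2.imwrite("pics/w5c.png",cv2.resize(im[80:200,440:580],None,fx=5,fy=5,interpolation=cv2.INTER_CUBIC))
E
```

```text
circle (array([524.5, 223.3]), array([44.7, 44.9]))
rect (array([524.2, 223.2]), array([38.8, 38.3, 38.8, 38.3], dtype=float32), array([ -71.1,   18.9,  108.9, -161.1], dtype=float32))
sq (array([524.2, 223.2]), array([38.8, 38.3, 38.8, 38.3], dtype=float32), array([ -71.1,   18.9,  108.9, -161.1], dtype=float32))
```

View pics/w5c.png

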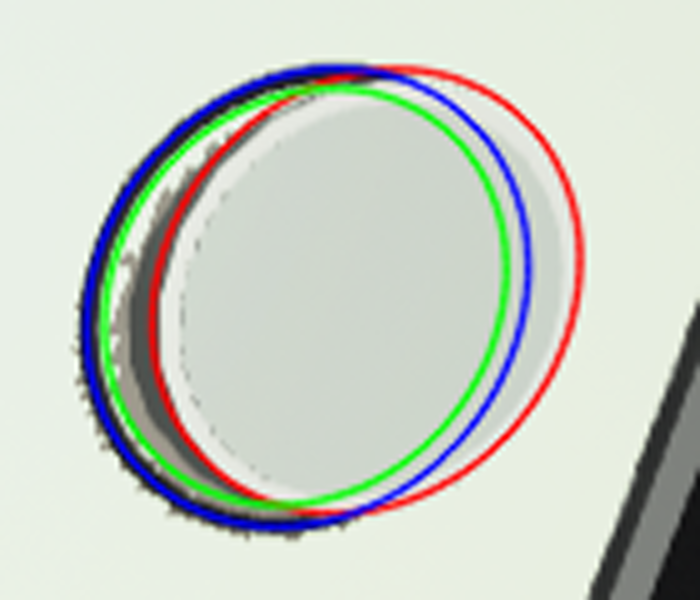

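```bash
python3 -m jog '{"xyz":[[0.1,0.6,-0.4],[0.02,0.7,-0.7],[0,0.4,-0.8],[0,0,-0.7],[0,0,-0.6],[0,0,-0.4],[0,0,-0.2],[0,0,0],[0,0,0]],"angular":[[0,0.04,0.2],[0,0,0.13],[0,0,0],[0,0,0],[0,0,0],[0,0,0],[0,0,0],[0,0,0],[0,0,0]]}'; python3 -c "
from h import *
goal(524.2,223,12.2,19.2)"
```

```text
time: 18.05
tool_pos: [523.6, 224.7, 33.8]
tcp_rot: [-3.139, 0.001, 0.336]
contact_force: [1.2, 0.9, -0.3]
grip_width: 35.6
t18.05 pos [523.6 224.7  33.8] rpy [-1.7987e+02  8.0000e-02  1.9280e+01] F [ 1.2  0.9 -0.3] w35.6 q [ 0.27  0.64  1.62  0.    0.88 -0.07]
units xyz [ 0.03 -0.08 -1.08] ang [-0.02 -0.02 -0.01]
```

```bash
python3 -m jog '{"xyz":[[0.03,-0.08,-0.4],[0,0,-0.4],[0,0,-0.2],[0,0,0],[0,0,0]],"angular":[[-0.02,-0.02,0],[0,0,0],[0,0,0],[0,0,0],[0,0,0]]}'; python3 -c "
from h import *
goal(524.2,223,12.2,19.2)"
```

```text
time: 18.55
tool_pos: [525.3, 222.8, 13.4]
tcp_rot: [3.141, -0.003, 0.336]
contact_force: [-0.2, 0.7, -0.4]
grip_width: 36.0
t18.55 pos [525.3 222.8  13.4] rpy [ 1.7995e+02 -1.6000e-01  1.9230e+01] F [-0.2  0.7 -0.4] w36.0 q [ 0.27  0.67  1.64 -0.    0.83 -0.07]
units xyz [-0.05  0.01 -0.06] ang [-0.    0.03 -0.01]
```

```bash
python3 -m jog '{"xyz":[[-0.05,0.01,-0.06],[0,0,0],[0,0,0]],"angular":[[0,0.02,0],[0,0,0],[0,0,0]]}';  python3 -m jog '{"xyz":[[0,0,0],[0,0,0],[0,0,0],[0,0,0],[0,0,0]],"angular":[[0,0,0],[0,0,0],[0,0,0],[0,0,0],[0,0,0]]}' -0.2;python3 -c "
from h import *
st()"
```

```text
time: 18.85
tool_pos: [525.0, 223.1, 13.1]
tcp_rot: [3.141, -0.003, 0.336]
contact_force: [0.3, 0.2, -1.7]
grip_width: 36.0
time: 19.35
tool_pos: [525.1, 223.3, 13.4]
tcp_rot: [3.141, -0.003, 0.336]
contact_force: [-0.5, 0.3, 1.1]
grip_width: 55.1
t19.35 pos [525.1 223.3  13.4] rpy [179.98  -0.19  19.24] F [-0.5  0.3  1.1] w55.1 q [ 0.27  0.67  1.64 -0.    0.83 -0.07]
```

```bash
python3 -m jog '{"xyz":[[0,0,0.4],[0,0,0.9],[0,0,1],[0,0,1],[0,-0.3,1],[0.1,-0.7,0.9],[0.1,-1,0.5],[0.1,-1,0.1],[0.1,-1,0],[0.1,-1,0]],"angular":[[0,0,0],[0,0,0],[0,0,0],[0,0,0],[0,0,0],[0,0,0],[0,0,0],[0,0,0],[0,0,0],[0,0,0]]}'; python3 -m jog '{"xyz":[[0.1,-1,0],[0.1,-1,0],[0.1,-1,0],[0.1,-1,0],[0.1,-1,0],[0.1,-1,0],[0.1,-1,0],[0.1,-1,0],[0.1,-1,0],[0.1,-1,0]],"angular":[[0,0,0],[0,0,0],[0,0,0],[0,0,0],[0,0,0],[0,0,0],[0,0,0],[0,0,0],[0,0,0],[0,0,0]]}'; python3 -c "
from h import *
goal(577.2,-361.6,125,15)"
```

```text
time: 20.35
tool_pos: [534.8, 122.4, 140.0]
tcp_rot: [3.14, -0.008, 0.341]
contact_force: [-0.2, 0.1, 0.4]
grip_width: 55.0
time: 21.35
tool_pos: [555.3, -86.0, 147.3]
tcp_rot: [3.137, -0.014, 0.341]
contact_force: [-0.1, -0.3, -0.3]
grip_width: 55.1
t21.35 pos [555.3 -86.  147.3] rpy [179.76  -0.82  19.53] F [-0.1 -0.3 -0.3] w55.1 q [-0.29  0.47  1.55  0.01  1.1  -0.64]
units xyz [  1.09 -13.78  -1.12] ang [-0.    0.14 -0.75]
```

```bash
python3 -m jog '{"xyz":[[0.1,-1,0],[0.1,-1,0],[0.1,-1,0],[0.1,-1,0],[0.1,-1,0],[0.1,-1,0],[0.1,-1,0],[0.1,-1,0],[0.1,-1,0],[0.1,-1,0]],"angular":[[0,0.1,-0.1],[0,0,-0.1],[0,0,-0.1],[0,0,-0.1],[0,0,-0.1],[0,0,-0.1],[0,0,-0.1],[0,0,0],[0,0,0],[0,0,0]]}'; python3 -m jog '{"xyz":[[0.1,-1,-0.3],[0,-0.8,-0.3],[0,-0.5,-0.2],[0,-0.3,-0.1],[0,0,0],[0,0,0]],"angular":[[0,0,0],[0,0,0],[0,0,0],[0,0,0],[0,0,0],[0,0,0]]}'; python3 - <<'E'
from h import *
goal(577.2,-361.6,125,15)
cp,im=snap('wrist','w6')
cn,W=blob(cp,im,(577.2,-361.6),22,r=80,lo=75)
r=cv2.minAreaRect(W.astype(np.float32));print(r)
for q in cn[::6]: cv2.circle(im,tuple(int(i) for i in q),1,(0,0,255),-1)
cv2.imwrite("pics/w6b.png",im)
E
```

```text
time: 22.35
tool_pos: [575.5, -295.9, 153.3]
tcp_rot: [3.138, -0.008, 0.264]
contact_force: [0.1, 0.4, 0.0]
grip_width: 55.1
time: 22.95
tool_pos: [576.9, -353.1, 134.9]
tcp_rot: [3.138, -0.008, 0.261]
contact_force: [1.0, 0.0, 0.2]
grip_width: 55.3
t22.95 pos [ 576.9 -353.1  134.9] rpy [179.81  -0.44  14.94] F [1.  0.  0.2] w55.3 q [-0.66  0.69  1.19  0.    1.25 -0.93]
units xyz [ 0.02 -0.42 -0.5 ] ang [0.01 0.08 0.01]
((577.4536743164062, -361.1070556640625), (30.56113052368164, 82.0259017944336), 14.86362361907959)
```

View pics/w6b.png

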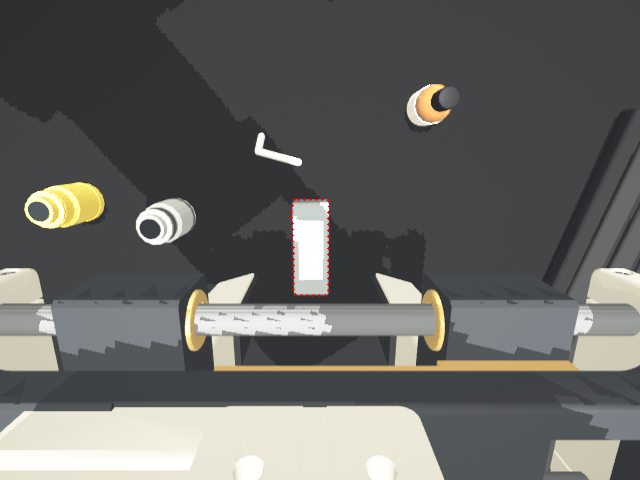

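```bash
python3 -m jog '{"xyz":[[0.02,-0.44,-0.6],[0,0,-0.9],[0,0,-0.9],[0,0,-0.9],[0,0,-0.9],[0,0,-0.7],[0,0,-0.4],[0,0,-0.1],[0,0,0]],"angular":[[0,0.06,0],[0,0,0],[0,0,0],[0,0,0],[0,0,0],[0,0,0],[0,0,0],[0,0,0],[0,0,0]]}'; python3 -c "
from h import *
goal(577.5,-362,4,14.9)"
```

```text
time: 23.9
tool_pos: [578.5, -361.1, 20.7]
tcp_rot: [3.139, -0.001, 0.266]
contact_force: [-0.5, 0.7, 0.5]
grip_width: 54.6
t23.90 pos [ 578.5 -361.1   20.7] rpy [ 1.7983e+02 -5.0000e-02  1.5230e+01] F [-0.5  0.7  0.5] w54.6 q [-0.67  0.82  1.27 -0.    1.05 -0.94]
units xyz [-0.05 -0.05 -0.84] ang [ 0.03  0.02 -0.06]
```

```bash
python3 -m jog '{"xyz":[[-0.05,-0.05,-0.4],[0,0,-0.35],[0,0,-0.08],[0,0,0]],"angular":[[0.03,0.02,-0.06],[0,0,0],[0,0,0],[0,0,0]]}'; python3 -c "
from h import *
goal(577.5,-362,4,14.9)"; python3 -m jog '{"xyz":[[0,0,0],[0,0,0],[0,0,0],[0,0,0],[0,0,0],[0,0,0],[0,0,0]],"angular":[[0,0,0],[0,0,0],[0,0,0],[0,0,0],[0,0,0],[0,0,0],[0,0,0]]}' 1
```

```text
time: 24.3
tool_pos: [578.5, -363.0, 4.9]
tcp_rot: [3.139, -0.002, 0.259]
contact_force: [0.3, -0.8, -0.2]
grip_width: 55.1
t24.30 pos [ 578.5 -363.     4.9] rpy [ 1.7987e+02 -1.0000e-01  1.4840e+01] F [ 0.3 -0.8 -0.2] w55.1 q [-0.67  0.84  1.28  0.    1.02 -0.93]
units xyz [-0.05  0.05 -0.04] ang [0.02 0.02 0.01]
time: 25.0
tool_pos: [578.8, -363.2, 5.7]
tcp_rot: [3.138, -0.003, 0.259]
contact_force: [-0.2, 0.1, -0.1]
grip_width: 29.9
```

```bash
python3 -m jog '{"xyz":[[0,0,0.3],[0,0,0.7],[0,0,1],[0,0,1],[0,0,1],[0,0.3,1],[0,0.6,1],[0,0.9,0.5],[0,1,0.1],[0.1,1,0]],"angular":[[0,0,0],[0,0,0],[0,0,0],[0,0,0],[0,0,0],[0,0,0],[0,0,0],[0,0,0],[0,0,0],[0,0,0]]}'; python3 -m jog '{"xyz":[[0.1,1,0],[0.1,1,0],[0.1,1,0],[0.1,1,0],[0.1,1,0],[0.1,1,0],[0.1,1,0],[0.1,1,0],[0.1,1,0],[0.1,1,0]],"angular":[[0,0,0],[0,0,0],[0,0,0],[0,0,0],[0,0,0],[0,0,0],[0,0,0],[0,0,0],[0,0,0],[0,0,0]]}'; python3 -c "
from h import *
goal(649.4,167,100,15.6)"
```

```text
time: 26.0
tool_pos: [580.1, -285.6, 150.7]
tcp_rot: [3.134, -0.006, 0.255]
contact_force: [-0.4, -0.1, -1.4]
grip_width: 29.7
time: 27.0
tool_pos: [593.3, -59.1, 140.4]
tcp_rot: [-3.136, 0.009, 0.264]
contact_force: [-0.5, 0.0, 0.1]
grip_width: 29.7
t27.00 pos [593.3 -59.1 140.4] rpy [-179.67    0.54   15.14] F [-0.5  0.   0.1] w29.7 q [-0.23  0.55  1.43  0.    1.17 -0.49]
units xyz [ 2.81 11.3  -2.02] ang [-0.03 -0.1   0.08]
```

```bash
python3 -m jog '{"xyz":[[0.2,1,0],[0.3,1,0],[0.3,1,0],[0.3,1,0],[0.3,1,0],[0.3,1,-0.1],[0.3,0.9,-0.1],[0.3,0.7,-0.1],[0.2,0.4,0],[0,0,0]],"angular":[[-0.03,-0.1,0.08],[0,0,0],[0,0,0],[0,0,0],[0,0,0],[0,0,0],[0,0,0],[0,0,0],[0,0,0],[0,0,0]]}'; python3 -m jog '{"xyz":[[0,0,0]],"angular":[[0,0,0]]}'; python3 - <<'E'
from h import *
goal(649.4,167,60,15.6)
cp,im=snap('wrist','w7')
o=outlines(cp,im,[(649.1,168.1)]*3)
P=np.array([[15,40],[15,-40],[-15,-40],[-15,40]])+[0,1.2]
o=bot.get_obs();a=o["tcp_rot"][2];R=np.array([[np.cos(a),-np.sin(a)],[np.sin(a),np.cos(a)]])
q=P@R.T+o["tool_pos"][:2]
cv2.polylines(im,[(w2p(cp,np.c_[q,[o["tool_pos"][2]-5+22]*4])*16).astype(np.int32)],True,(0,0,255),1,cv2.LINE_AA,4)
cv2.imwrite("pics/w7b.png",im)
E
```

```text
time: 28.0
tool_pos: [632.9, 124.6, 123.7]
tcp_rot: [-3.134, 0.019, 0.286]
contact_force: [-0.2, 0.4, -1.2]
grip_width: 30.0
time: 28.1
tool_pos: [632.6, 124.6, 123.3]
tcp_rot: [-3.134, 0.02, 0.286]
contact_force: [0.5, -1.0, -0.2]
grip_width: 29.6
t28.10 pos [632.6 124.6 123.3] rpy [-179.56    1.16   16.39] F [ 0.5 -1.  -0.2] w29.6 q [ 0.07  0.66  1.28  0.    1.22 -0.21]
units xyz [ 0.84  2.12 -3.17] ang [-0.02 -0.21 -0.13]
circle (array([648.2, 175.4]), array([35.3, 92.1]))
rect (array([648.9, 168.4]), array([82.6, 32.9, 82.6, 32.9], dtype=float32), array([ -74.4,   15.6,  105.6, -164.4], dtype=float32))
sq (array([648.9, 168.4]), array([82.6, 32.9, 82.6, 32.9], dtype=float32), array([ -74.4,   15.6,  105.6, -164.4], dtype=float32))
```

View pics/w7b.png

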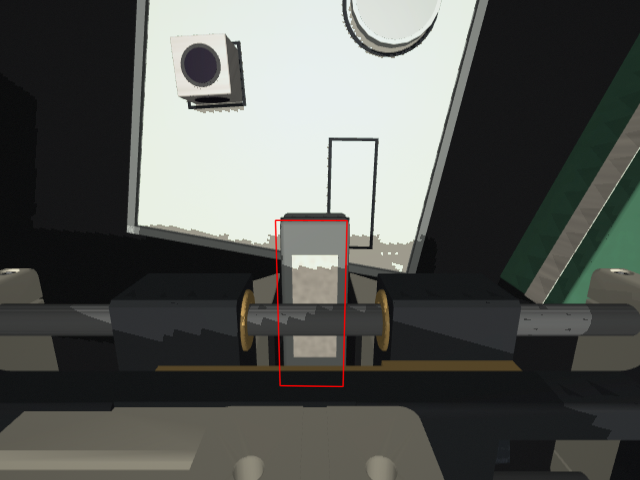

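```bash
python3 -m jog '{"xyz":[[0.3,0.7,-0.4],[0.3,0.8,-0.7],[0.2,0.6,-0.8],[0,0,-0.8],[0,0,-0.7],[0,0,-0.5],[0,0,-0.3],[0,0,0],[0,0,0]],"angular":[[-0.02,-0.15,-0.13],[0,-0.06,0],[0,0,0],[0,0,0],[0,0,0],[0,0,0],[0,0,0],[0,0,0],[0,0,0]]}'; python3 -c "
from h import *
goal(649.1,167.1,13,15.6)"
```

```text
time: 29.05
tool_pos: [648.9, 165.5, 32.1]
tcp_rot: [3.141, 0.002, 0.268]
contact_force: [-0.2, 0.8, -0.6]
grip_width: 29.9
t29.05 pos [648.9 165.5  32.1] rpy [1.7995e+02 1.0000e-01 1.5360e+01] F [-0.2  0.8 -0.6] w29.9 q [ 0.14  0.79  1.3  -0.    1.05 -0.13]
units xyz [ 0.01  0.08 -0.96] ang [ 0.01 -0.01  0.04]
```

```bash
python3 -m jog '{"xyz":[[0.01,0.08,-0.4],[0,0,-0.35],[0,0,-0.15],[0,0,0],[0,0,0]],"angular":[[0,0,0.04],[0,0,0],[0,0,0],[0,0,0],[0,0,0]]}'; python3 -c "
from h import *
goal(649.1,167.1,13,15.6)"
```

```text
time: 29.55
tool_pos: [650.3, 167.1, 14.5]
tcp_rot: [3.14, -0.002, 0.272]
contact_force: [0.1, 0.1, -1.2]
grip_width: 29.9
t29.55 pos [650.3 167.1  14.5] rpy [ 1.7992e+02 -9.0000e-02  1.5600e+01] F [ 0.1  0.1 -1.2] w29.9 q [ 0.14  0.81  1.31 -0.    1.02 -0.13]
units xyz [-0.06  0.   -0.07] ang [0.01 0.02 0.  ]
```

```bash
python3 -m jog '{"xyz":[[-0.06,0,-0.08],[0,0,0],[0,0,0]],"angular":[[0,0.02,0],[0,0,0],[0,0,0]]}';  python3 -m jog '{"xyz":[[0,0,0],[0,0,0],[0,0,0],[0,0,0],[0,0,0]],"angular":[[0,0,0],[0,0,0],[0,0,0],[0,0,0],[0,0,0]]}' -0.2; python3 -m jog '{"xyz":[[0,0,0.4],[0,0,0.8],[0,0,1],[0,0,1],[0,-0.3,1],[0,-0.7,0.9],[0,-1,0.5],[0,-1,0],[0,-1,0],[0,-1,0]],"angular":[[0,0,0],[0,0,0],[0,0,0],[0,0,0],[0,0,0],[0,0,0],[0,0,0],[0,0,0],[0,0,0],[0,0,0]]}';  python3 -c "
from h import *
goal(621,-92.7,125,0)"
```

```text
time: 29.85
tool_pos: [650.1, 167.1, 14.3]
tcp_rot: [3.14, -0.002, 0.272]
contact_force: [-1.0, 0.1, -0.3]
grip_width: 29.4
time: 30.35
tool_pos: [650.1, 167.2, 14.5]
tcp_rot: [3.14, -0.003, 0.272]
contact_force: [1.1, -0.1, -0.5]
grip_width: 54.9
time: 31.35
tool_pos: [649.8, 67.2, 137.3]
tcp_rot: [3.139, -0.008, 0.277]
contact_force: [0.3, 0.1, -0.3]
grip_width: 55.4
t31.35 pos [649.8  67.2 137.3] rpy [179.88  -0.44  15.89] F [ 0.3  0.1 -0.3] w55.4 q [-0.01  0.65  1.27  0.    1.22 -0.29]
units xyz [-1.44 -7.99 -0.62] ang [ 0.01  0.08 -2.65]
```

```bash
python3 -m jog '{"xyz":[[-0.1,-1,0],[-0.2,-1,0],[-0.2,-1,0],[-0.2,-1,0],[-0.2,-1,-0.1],[-0.2,-0.9,-0.2],[-0.2,-0.7,-0.2],[-0.1,-0.4,-0.1],[0,-0.1,0],[0,0,0]],"angular":[[0,0.08,-0.3],[0,0,-0.4],[0,0,-0.4],[0,0,-0.4],[0,0,-0.4],[0,0,-0.4],[0,0,-0.3],[0,0,-0.1],[0,0,0],[0,0,0]]}'; python3 - <<'E'
from h import *
goal(621,-92.7,125,0)
cp,im=snap('wrist','w8')
for lo in (120,200):
  cn,W=blob(cp,im,(621,-92.7),12,r=40,lo=lo)
  print(cv2.fitEllipse(W.astype(np.float32)))
for q in cn[::6]: cv2.circle(im,tuple(int(i) for i in q),1,(0,0,255),-1)
cv2.imwrite("pics/w8b.png",im)
E
```

```text
time: 32.35
tool_pos: [621.5, -83.2, 131.6]
tcp_rot: [3.14, -0.007, -0.019]
contact_force: [-1.0, 0.0, 0.7]
grip_width: 55.3
t32.35 pos [621.5 -83.2 131.6] rpy [179.89  -0.38  -1.1 ] F [-1.   0.   0.7] w55.3 q [-0.26  0.61  1.36 -0.    1.17 -0.24]
units xyz [-0.03 -0.48 -0.33] ang [0.02 0.06 0.18]
((622.0587158203125, -92.44352722167969), (33.27435302734375, 34.07066345214844), 178.09654235839844)
((622.9534912109375, -78.50089263916016), (5.153376579284668, 21.563688278198242), 89.41287231445312)
```

View pics/w8b.png

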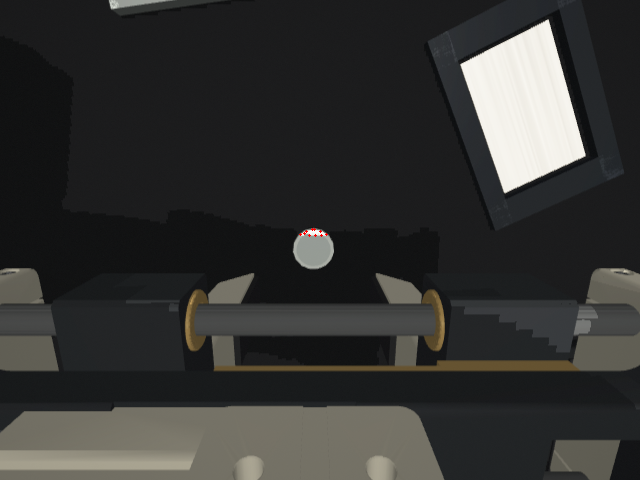

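```bash
python3 -m jog '{"xyz":[[0.02,-0.46,-0.6],[0,0,-0.9],[0,0,-0.9],[0,0,-0.9],[0,0,-0.9],[0,0,-0.6],[0,0,-0.4],[0,0,-0.1],[0,0,0]],"angular":[[0.02,0.06,0.18],[0,0,0],[0,0,0],[0,0,0],[0,0,0],[0,0,0],[0,0,0],[0,0,0],[0,0,0]]}'; python3 -c "
from h import *
goal(621.7,-92.5,3,0)"
```

```text
time: 33.3
tool_pos: [625.4, -85.9, 24.3]
tcp_rot: [-3.141, -0.006, 0.012]
contact_force: [-0.6, 0.7, 0.5]
grip_width: 55.2
t33.30 pos [625.4 -85.9  24.3] rpy [-179.99   -0.35    0.66] F [-0.6  0.7  0.5] w55.2 q [-0.26  0.74  1.44  0.    0.96 -0.27]
units xyz [-0.18 -0.33 -1.07] ang [-0.    0.06 -0.11]
```

```bash
python3 -m jog '{"xyz":[[-0.18,-0.33,-0.2],[0,0,-0.2],[0,0,0]],"angular":[[0,0.05,-0.11],[0,0,0],[0,0,0]]}'; python3 -c "
from h import *
goal(621.7,-92.5,3,0)"
```

```text
time: 33.6
tool_pos: [622.6, -93.4, 17.6]
tcp_rot: [3.141, -0.004, -0.001]
contact_force: [-0.3, -0.3, -0.0]
grip_width: 55.3
t33.60 pos [622.6 -93.4  17.6] rpy [ 1.7995e+02 -2.1000e-01 -5.0000e-02] F [-0.3 -0.3 -0. ] w55.3 q [-0.27  0.74  1.45  0.    0.94 -0.27]
units xyz [-0.04  0.04 -0.73] ang [0.01 0.03 0.01]
```

```bash
python3 -m jog '{"xyz":[[-0.05,0.04,-0.4],[0,0,-0.25],[0,0,-0.1],[0,0,0],[0,0,0]],"angular":[[0,0.03,0],[0,0,0],[0,0,0],[0,0,0],[0,0,0]]}'; python3 -c "
from h import *
goal(621.7,-92.5,3,0)"
```

```text
time: 34.1
tool_pos: [621.6, -92.8, 1.5]
tcp_rot: [3.141, -0.001, -0.001]
contact_force: [0.7, -1.2, -0.7]
grip_width: 55.1
t34.10 pos [621.6 -92.8   1.5] rpy [ 1.7995e+02 -4.0000e-02 -8.0000e-02] F [ 0.7 -1.2 -0.7] w55.1 q [-0.27  0.77  1.46 -0.    0.91 -0.27]
units xyz [0.   0.01 0.07] ang [0.01 0.01 0.01]
```

```bash
python3 -m jog '{"xyz":[[0,0,0.08],[0,0,0],[0,0,0]],"angular":[[0,0.01,0.01],[0,0,0],[0,0,0]]}'; python3 -m jog '{"xyz":[[0,0,0],[0,0,0],[0,0,0],[0,0,0],[0,0,0],[0,0,0],[0,0,0]],"angular":[[0,0,0],[0,0,0],[0,0,0],[0,0,0],[0,0,0],[0,0,0],[0,0,0]]}' 1;  python3 -m jog '{"xyz":[[0,0,0.2],[0,0,0.5],[0,0,0.8],[0,0,1],[0,0,1],[0,0.3,1],[0,0.6,1],[0,0.8,0.6],[0,0.8,0.2],[0,0.8,0]],"angular":[[0,0,0],[0,0,0],[0,0,0],[0,0,0],[0,0,0],[0,0,0],[0,0,0],[0,0,0],[0,0,0],[0,0,0]]}';  python3 -c "
from h import *
goal(634.3,304,100,0)"
```

```text
time: 34.4
tool_pos: [621.9, -92.7, 3.7]
tcp_rot: [3.141, -0.0, -0.0]
contact_force: [0.1, 0.5, 0.1]
grip_width: 55.0
time: 35.1
tool_pos: [622.1, -92.7, 4.0]
tcp_rot: [3.14, -0.001, -0.0]
contact_force: [-0.7, 0.4, 1.0]
grip_width: 34.1
time: 36.1
tool_pos: [621.5, -25.2, 140.0]
tcp_rot: [3.14, -0.004, -0.003]
contact_force: [0.3, -0.7, 0.7]
grip_width: 33.8
t36.10 pos [621.5 -25.2 140. ] rpy [179.9   -0.2   -0.19] F [ 0.3 -0.7  0.7] w33.8 q [-0.16  0.59  1.36 -0.    1.18 -0.16]
units xyz [ 0.64 16.46 -2.  ] ang [0.02 0.03 0.03]
```

```bash
python3 -m jog '{"xyz":[[0,0.9,0],[0,0.9,0],[0,0.9,0],[0.1,0.9,0],[0.1,0.9,0],[0.1,0.9,0],[0.1,0.9,0],[0.1,0.9,0],[0.1,0.9,0],[0.1,0.9,0]],"angular":[[0.02,0.03,0.03],[0,0,0],[0,0,0],[0,0,0],[0,0,0],[0,0,0],[0,0,0],[0,0,0],[0,0,0],[0,0,0]]}';  python3 -c "
from h import *
goal(634.3,304,100,0)"
```

```text
time: 37.1
tool_pos: [627.3, 174.0, 128.1]
tcp_rot: [-3.141, 0.02, 0.007]
contact_force: [0.3, -0.8, -0.1]
grip_width: 33.7
t37.10 pos [627.3 174.  128.1] rpy [-179.97    1.17    0.39] F [ 0.3 -0.8 -0.1] w33.7 q [0.15 0.67 1.26 0.   1.24 0.14]
units xyz [ 0.35  6.5  -1.41] ang [-0.   -0.2  -0.07]
```

```bash
python3 -m jog '{"xyz":[[0.1,0.9,0],[0.1,0.9,0],[0.1,0.7,0],[0,0.4,0],[0,0,0],[0,0,0]],"angular":[[0,-0.1,-0.05],[0,-0.1,0],[0,0,0],[0,0,0],[0,0,0],[0,0,0]]}';  python3 - <<'E'
from h import *
goal(634.3,304,100,0)
cp,im=snap('wrist','w9')
o=bot.get_obs()["tool_pos"]
a=np.linspace(0,2*np.pi,90)
for c,r,z,col in((634.3,304),30,24,(0,0,255)),((634.4,303.8),33,8,(255,0,0)),(o[:2],17.5,o[2]-3.9+12,(0,0,255)):
    cv2.polylines(im,[(w2p(cp,np.c_[c[0]+r*np.cos(a),c[1]+r*np.sin(a),0*a+z])*16).astype(np.int32)],True,col,1,cv2.LINE_AA,4)
cv2.imwrite("pics/w9b.png",im)
E
```

```text
time: 37.7
tool_pos: [628.4, 241.1, 121.4]
tcp_rot: [3.14, 0.01, 0.008]
contact_force: [-0.0, -0.3, 0.3]
grip_width: 33.8
t37.70 pos [628.4 241.1 121.4] rpy [179.91   0.57   0.46] F [-0.  -0.3  0.3] w33.8 q [0.25 0.71 1.2  0.   1.25 0.24]
units xyz [ 0.29  3.14 -1.07] ang [ 0.02 -0.09 -0.08]
```

View pics/w9b.png

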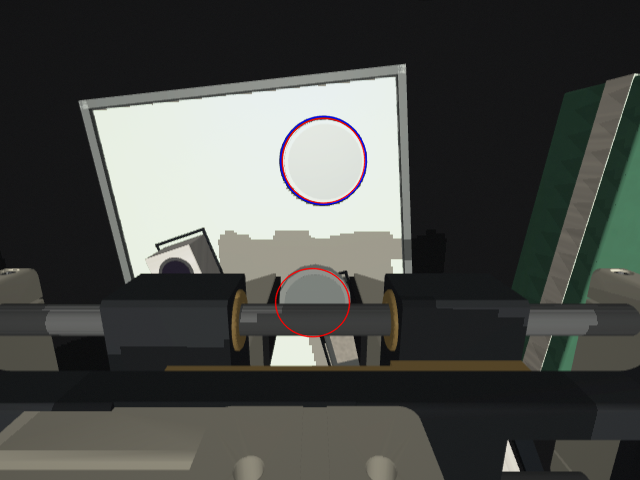

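```bash
python3 -m jog '{"xyz":[[0.1,0.6,-0.2],[0.1,0.8,-0.4],[0.1,0.8,-0.6],[0,0.6,-0.6],[0,0.2,-0.5],[0,0,-0.4],[0,0,-0.2],[0,0,0],[0,0,0]],"angular":[[0.02,-0.09,-0.08],[0,0,0],[0,0,0],[0,0,0],[0,0,0],[0,0,0],[0,0,0],[0,0,0],[0,0,0]]}';  python3 -c "
from h import *
goal(634.3,304,36,0)"
```

```text
time: 38.65
tool_pos: [634.1, 304.4, 56.1]
tcp_rot: [3.141, 0.003, -0.004]
contact_force: [0.1, 0.0, 0.3]
grip_width: 33.6
t38.65 pos [634.1 304.4  56.1] rpy [ 1.7995e+02  1.6000e-01 -2.0000e-01] F [0.1 0.  0.3] w33.6 q [0.34 0.82 1.16 0.   1.16 0.34]
units xyz [ 0.01 -0.02 -1.  ] ang [ 0.01 -0.03  0.03]
```

```bash
python3 -m jog '{"xyz":[[0,-0.02,-0.4],[0,0,-0.4],[0,0,-0.2],[0,0,0],[0,0,0]],"angular":[[0,-0.03,0.03],[0,0,0],[0,0,0],[0,0,0],[0,0,0]]}';  python3 -c "
from h import *
goal(634.3,304,28,0)"
```

```text
time: 39.15
tool_pos: [635.1, 302.8, 35.8]
tcp_rot: [3.141, -0.003, -0.002]
contact_force: [0.8, 0.0, -0.2]
grip_width: 33.8
t39.15 pos [635.1 302.8  35.8] rpy [ 1.7998e+02 -1.6000e-01 -1.0000e-01] F [ 0.8  0.  -0.2] w33.8 q [ 0.34  0.84  1.18 -0.    1.12  0.34]
units xyz [-0.04  0.06 -0.39] ang [0.   0.03 0.02]
```

```bash
python3 -m jog '{"xyz":[[-0.04,0.06,-0.2],[0,0,-0.12],[0,0,0],[0,0,0]],"angular":[[0,0.03,0.02],[0,0,0],[0,0,0],[0,0,0]]}';  python3 -c "
from h import *
goal(634.3,304,28,0)"
```

```text
time: 39.55
tool_pos: [634.5, 304.3, 29.3]
tcp_rot: [-3.141, -0.0, 0.001]
contact_force: [0.3, -0.4, -0.1]
grip_width: 33.7
t39.55 pos [634.5 304.3  29.3] rpy [-1.7999e+02 -1.0000e-02  3.0000e-02] F [ 0.3 -0.4 -0.1] w33.7 q [0.34 0.85 1.18 0.   1.11 0.34]
units xyz [-0.01 -0.01 -0.07] ang [-0.    0.   -0.01]
```

```bash
python3 -m jog '{"xyz":[[-0.01,-0.01,-0.06],[0,0,0],[0,0,0]],"angular":[[0,0,0],[0,0,0],[0,0,0]]}';  python3 -c "
from h import *
goal(634.3,304,28,0)"
```

```text
time: 39.85
tool_pos: [634.4, 304.2, 28.3]
tcp_rot: [-3.141, -0.001, 0.001]
contact_force: [0.1, -0.6, 0.4]
grip_width: 33.6
t39.85 pos [634.4 304.2  28.3] rpy [-1.7999e+02 -4.0000e-02  4.0000e-02] F [ 0.1 -0.6  0.4] w33.6 q [ 0.34  0.85  1.18 -0.    1.11  0.34]
units xyz [-0.01 -0.01 -0.02] ang [-0.    0.01 -0.01]
```

```bash
python3 -m jog '{"xyz":[[0,0,-0.04],[0,0,0],[0,0,0]],"angular":[[0,0,0],[0,0,0],[0,0,0]]}';  python3 -m jog '{"xyz":[[0,0,0],[0,0,0],[0,0,0],[0,0,0],[0,0,0]],"angular":[[0,0,0],[0,0,0],[0,0,0],[0,0,0],[0,0,0]]}' -0.2; python3 -m jog '{"xyz":[[0,0,0.3],[0,0,0.5],[0,0,0.8],[0,0,0.8],[0,-0.3,0.8],[0,-0.7,0.8],[0,-1,0.8],[0,-1,0.2],[0,-0.5,0],[0,0,0]],"angular":[[0,0,0],[0,0,0],[0,0,0],[0,0,0],[0,0,0],[0,0,0],[0,0,0],[0,0,0],[0,0,0],[0,0,0]]}';  python3 -c "
from h import *
st();snap('wrist','w10')"
```

```text
time: 40.15
tool_pos: [634.6, 304.2, 28.2]
tcp_rot: [-3.141, -0.001, 0.001]
contact_force: [0.1, 0.3, -0.8]
grip_width: 33.8
time: 40.65
tool_pos: [634.6, 304.2, 27.8]
tcp_rot: [-3.141, -0.001, 0.001]
contact_force: [-0.1, -1.1, 0.3]
grip_width: 55.3
time: 41.65
tool_pos: [635.0, 228.2, 139.7]
tcp_rot: [-3.141, -0.006, 0.0]
contact_force: [-0.4, 0.4, 0.3]
grip_width: 55.0
t41.65 pos [635.  228.2 139.7] rpy [-1.7997e+02 -3.7000e-01  2.0000e-02] F [-0.4  0.4  0.3] w55.0 q [ 0.23  0.68  1.19 -0.    1.26  0.23]
```

View pics/w10.png

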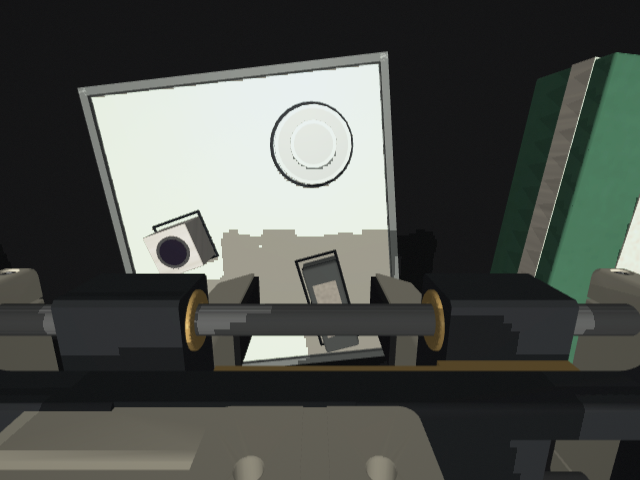

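```bash
python3 -m jog '{"xyz":[[-0.2,-1,0.2],[-0.3,-1,0.1],[-0.3,-1,0],[-0.3,-1,0],[-0.3,-1,0],[-0.3,-1,0],[-0.3,-1,0],[-0.3,-1,0],[-0.3,-1,0],[-0.3,-1,0]],"angular":[[0,0,0.3],[0,0,0.3],[0,0,0.3],[0,0,0.3],[0,0,0.3],[0,0,0.3],[0,0,0.3],[0,0,0.3],[0,0,0.3],[0,0,0.3]]}' -0.1; python3 -m jog '{"xyz":[[-0.3,-1,0],[-0.3,-1,0],[-0.3,-1,0],[-0.3,-1,0],[-0.3,-1,0],[-0.3,-1,0],[-0.3,-1,0],[-0.3,-1,0],[-0.3,-1,0],[-0.3,-1,0]],"angular":[[0,0,0.3],[0,0,0.3],[0,0,0.3],[0,0,0.3],[0,0,0.3],[0,0,0.3],[0,0,0.3],[0,0,0.3],[0,0,0.3],[0,0,0.3]]}'; python3 -c "
from h import *
goal(459.5,-364.7,125,57)"
```

```text
time: 42.7
tool_pos: [572.5, 32.1, 140.6]
tcp_rot: [-3.136, 0.001, 0.338]
contact_force: [0.2, 0.0, -0.4]
grip_width: 50.7
time: 43.7
tool_pos: [510.3, -168.0, 136.6]
tcp_rot: [-3.128, 0.004, 0.674]
contact_force: [-0.2, -0.1, 0.8]
grip_width: 50.5
t43.70 pos [ 510.3 -168.   136.6] rpy [-179.21    0.24   38.64] F [-0.2 -0.1  0.8] w50.5 q [-0.46  0.46  1.61  0.    1.09 -1.14]
units xyz [-2.54 -9.84 -0.58] ang [-0.06 -0.12  3.06]
```

```bash
python3 -m jog '{"xyz":[[-0.3,-1,0.1],[-0.3,-1,0.1],[-0.3,-1,0],[-0.3,-1,0],[-0.3,-1,0],[-0.2,-1,0],[-0.2,-1,0],[-0.2,-0.8,0],[-0.1,-0.5,0],[0,0,0]],"angular":[[-0.06,-0.12,0.4],[0,0,0.4],[0,0,0.4],[0,0,0.4],[0,0,0.4],[0,0,0.4],[0,0,0.2],[0,0,0.1],[0,0,0],[0,0,0]]}';python3 -m jog '{"xyz":[[0,0,0]],"angular":[[0,0,0]]}'; python3 -c "
from h import *
goal(459.5,-364.7,125,57);snap('wrist','w11')"
```

```text
time: 44.7
tool_pos: [466.8, -336.3, 136.5]
tcp_rot: [-3.134, -0.004, 0.975]
contact_force: [0.2, 0.8, -0.3]
grip_width: 50.3
time: 44.8
tool_pos: [466.9, -335.6, 136.2]
tcp_rot: [-3.133, -0.004, 0.974]
contact_force: [-1.0, 0.2, 0.7]
grip_width: 50.3
t44.80 pos [ 466.9 -335.6  136.2] rpy [-179.5    -0.25   55.83] F [-1.   0.2  0.7] w50.3 q [-0.76  0.52  1.5   0.    1.13 -1.73]
units xyz [-0.37 -1.46 -0.56] ang [-0.08 -0.05  0.19]
```

View pics/w11.png

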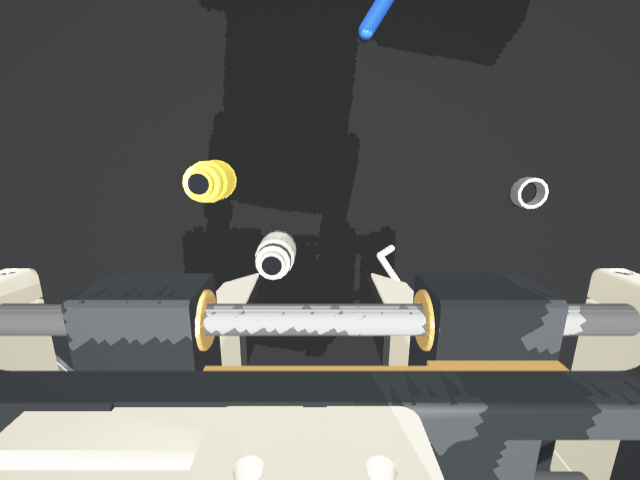

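```bash
python3 - <<'E'
from h import *
cp,im=load('w11')
g=cv2.cvtColor(im,cv2.COLOR_BGR2GRAY)[245:282,252:295]
m=cv2.inRange(g,0,110);n,lab,s,c=cv2.connectedComponentsWithStats(m);k=lab[19,20];print(s[k],c[k]+[252,245]);C=p2w(cp,c[k]+[252,245],52)[0];print(C)
a=np.linspace(0,2*np.pi,60)
for r,z in((16,0),(16,32),(13.5,46),(10,52)):
    cv2.polylines(im,[(w2p(cp,np.c_[C[0]+r*np.cos(a),C[1]+r*np.sin(a),0*a+z])*16).astype(np.int32)],True,(0,0,255),1,cv2.LINE_AA,4)
cv2.imwrite("pics/w11b.png",cv2.resize(im[215:295,230:320],None,fx=6,fy=6,interpolation=cv2.INTER_CUBIC))
E
```

```text
[ 10  12  19  18 272] [271.15808824 265.41544118]
[ 460.03738198 -367.90189694]
```

View pics/w11b.png

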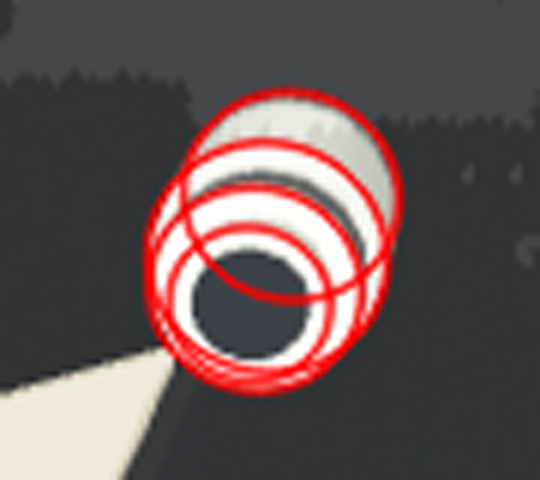

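```bash
python3 -m jog '{"xyz":[[-0.2,-0.8,-0.3],[-0.15,-0.7,-0.5],[0,0,-0.6],[0,0,-0.6],[0,0,0],[0,0,0]],"angular":[[-0.08,-0.05,0.15],[0,0,0],[0,0,0],[0,0,0],[0,0,0],[0,0,0]]}'; python3 -c "
from h import *
goal(460.1,-367.8,70,57)"
```

```text
time: 45.45
tool_pos: [460.9, -362.0, 92.6]
tcp_rot: [-3.139, -0.002, 0.993]
contact_force: [0.4, 0.5, -0.8]
grip_width: 50.6
t45.45 pos [ 460.9 -362.    92.6] rpy [-1.7986e+02 -1.3000e-01  5.6900e+01] F [ 0.4  0.5 -0.8] w50.6 q [-0.8   0.59  1.52  0.    1.04 -1.79]
units xyz [-0.04 -0.29 -1.13] ang [-0.03 -0.01  0.02]
```

```bash
python3 -m jog '{"xyz":[[-0.04,-0.29,-0.3],[0,0,-0.6],[0,0,-0.3],[0,0,0]],"angular":[[0,0,0],[0,0,0],[0,0,0],[0,0,0]]}'; python3 -c "
from h import *
goal(460.1,-367.8,5,57)"
```

```text
time: 45.85
tool_pos: [460.5, -367.9, 67.0]
tcp_rot: [-3.14, -0.002, 0.994]
contact_force: [-0.3, -0.5, 0.1]
grip_width: 50.2
t45.85 pos [ 460.5 -367.9   67. ] rpy [-1.7991e+02 -1.2000e-01  5.6930e+01] F [-0.3 -0.5  0.1] w50.2 q [-0.8   0.62  1.54  0.    0.99 -1.8 ]
units xyz [-0.02  0.   -3.1 ] ang [-0.03 -0.    0.01]
```

```bash
python3 -m jog '{"xyz":[[-0.02,0,-0.5],[0,0,-0.7],[0,0,-0.7],[0,0,-0.6],[0,0,-0.3],[0,0,0],[0,0,0]],"angular":[[0,0,0],[0,0,0],[0,0,0],[0,0,0],[0,0,0],[0,0,0],[0,0,0]]}'; python3 -c "
from h import *
goal(460.1,-367.8,5,57)"
```

```text
time: 46.55
tool_pos: [460.2, -367.9, 7.3]
tcp_rot: [-3.141, -0.002, 0.994]
contact_force: [0.4, 0.7, 0.4]
grip_width: 50.7
t46.55 pos [ 460.2 -367.9    7.3] rpy [-1.7995e+02 -1.2000e-01  5.6930e+01] F [0.4 0.7 0.4] w50.7 q [-0.81  0.7   1.58  0.    0.86 -1.8 ]
units xyz [-0.    0.   -0.12] ang [-0.02  0.    0.01]
```

```bash
python3 -m jog '{"xyz":[[0,0,-0.15],[0,0,0],[0,0,0]],"angular":[[0,0,0],[0,0,0],[0,0,0]]}'; python3 -m jog '{"xyz":[[0,0,0],[0,0,0],[0,0,0],[0,0,0],[0,0,0],[0,0,0]],"angular":[[0,0,0],[0,0,0],[0,0,0],[0,0,0],[0,0,0],[0,0,0]]}' 1;  python3 -m jog '{"xyz":[[0,0,0.2],[0,0,0.5],[0,0,0.8],[0,0,1],[0,0,1],[0,0,1],[0,0,1],[0,0.3,1],[0,0.6,1],[0,0.9,0.6]],"angular":[[0,0,0],[0,0,0],[0,0,0],[0,0,0],[0,0,0],[0,0,0],[0,0,0],[0,0,0],[0,0,0.2],[0,0,0.3]]}';  python3 -c "
from h import *
goal(579,263.5,125,126.2)"
```

```text
time: 46.85
tool_pos: [460.9, -368.5, 5.4]
tcp_rot: [3.14, -0.001, 0.994]
contact_force: [-0.3, 0.1, -0.1]
grip_width: 50.6
time: 47.45
tool_pos: [461.2, -368.9, 6.2]
tcp_rot: [3.139, -0.001, 0.994]
contact_force: [-0.1, 0.6, 0.0]
grip_width: 30.6
time: 48.45
tool_pos: [459.2, -332.0, 178.0]
tcp_rot: [3.14, -0.001, 1.045]
contact_force: [1.4, -1.0, -1.5]
grip_width: 30.7
t48.45 pos [ 459.2 -332.   178. ] rpy [ 1.7993e+02 -6.0000e-02  5.9880e+01] F [ 1.4 -1.  -1.5] w30.7 q [-0.76  0.46  1.48  0.    1.2  -1.81]
units xyz [ 5.99 29.77 -2.65] ang [-1.000e-02  1.000e-02  1.105e+01]
```

```bash
python3 -m jog '{"xyz":[[0.2,1,0],[0.2,1,0],[0.2,1,0],[0.2,1,0],[0.2,1,0],[0.2,1,0],[0.2,1,0],[0.2,1,0],[0.2,1,0],[0.2,1,0]],"angular":[[0,0,0.4],[0,0,0.4],[0,0,0.4],[0,0,0.4],[0,0,0.4],[0,0,0.4],[0,0,0.4],[0,0,0.4],[0,0,0.4],[0,0,0.4]]}'; python3 -m jog '{"xyz":[[0.2,1,0],[0.2,1,0],[0.2,1,0],[0.2,1,0],[0.2,1,0],[0.2,1,0],[0.2,1,0],[0.2,1,0],[0.2,1,0],[0.2,1,0]],"angular":[[0,0,0.4],[0,0,0.4],[0,0,0.4],[0,0,0.4],[0,0,0.4],[0,0,0.4],[0,0,0.4],[0,0,0.4],[0,0,0.4],[0,0,0.4]]}';  python3 -c "
from h import *
goal(579,263.5,125,126.2)"
```

```text
time: 49.45
tool_pos: [499.6, -124.5, 189.7]
tcp_rot: [3.128, 0.002, 1.479]
contact_force: [0.1, -0.2, -1.7]
grip_width: 30.6
time: 50.45
tool_pos: [539.0, 84.7, 198.3]
tcp_rot: [3.122, 0.004, 1.917]
contact_force: [1.5, 1.3, -1.3]
grip_width: 30.5
t50.45 pos [539.   84.7 198.3] rpy [178.86   0.23 109.82] F [ 1.5  1.3 -1.3] w30.5 q [ 0.01  0.39  1.53  0.    1.2  -1.9 ]
units xyz [ 2.    8.94 -3.66] ang [-0.05  0.19  2.73]
```

```bash
python3 -m jog '{"xyz":[[0.2,1,-0.1],[0.2,1,-0.2],[0.2,1,-0.2],[0.2,1,-0.2],[0.2,1,-0.2],[0.2,1,-0.2],[0.2,0.9,-0.2],[0.2,0.8,-0.2],[0.1,0.4,0],[0,0,0]],"angular":[[-0.05,0.1,0.4],[0,0.1,0.4],[0,0,0.4],[0,0,0.4],[0,0,0.4],[0,0,0.4],[0,0,0.3],[0,0,0],[0,0,0],[0,0,0]]}'; python3 -m jog '{"xyz":[[0,0,0]],"angular":[[0,0,0]]}';  python3 -c "
from h import *
goal(579,263.5,100,126.2);snap('wrist','w12');snap('top','t12')"
```

```text
time: 51.45
tool_pos: [573.0, 256.7, 173.7]
tcp_rot: [3.139, 0.002, 2.214]
contact_force: [-0.3, 0.3, -2.2]
grip_width: 30.8
time: 51.55
tool_pos: [573.0, 256.5, 173.7]
tcp_rot: [3.139, 0.003, 2.214]
contact_force: [-0.5, 0.4, -1.6]
grip_width: 30.8
t51.55 pos [573.  256.5 173.7] rpy [1.7988e+02 1.5000e-01 1.2684e+02] F [-0.5  0.4 -1.6] w30.8 q [ 0.3   0.57  1.3  -0.    1.27 -1.91]
units xyz [ 0.3   0.35 -3.69] ang [ 0.01  0.03 -0.11]
```

View pics/w12.png

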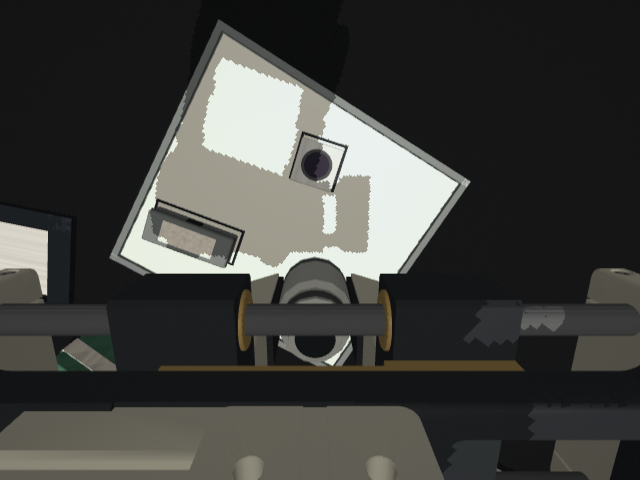

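```bash
python3 - <<'E'
from h import *
def quad(c,w,h,yaw):
    a=np.radians(yaw);R=np.array([[np.cos(a),-np.sin(a)],[np.sin(a),np.cos(a)]])
    return (np.array([[w,h],[w,-h],[-w,-h],[-w,h]])/2)@R.T+c
cp,im=load('w12')
L=[((524.6,223),36,36,19.24,42,(0,0,255)),((524.3,223.2),43,43,19.2,8,(255,0,0)),((649.5,168.3),30,80,15.6,30,(0,0,255)),((649,168.3),37,87,15.6,8,(255,0,0))]
def draw(im,cp,L):
  for c,w,h,y,z,col in L:
    cv2.polylines(im,[(w2p(cp,np.c_[quad(c,w,h,y),[z]*4])*16).astype(np.int32)],True,col,1,cv2.LINE_AA,4)
draw(im,cp,L)
cv2.imwrite("pics/w12b.png",cv2.resize(im[120:280,130:360],None,fx=3.4,fy=3.4,interpolation=cv2.INTER_CUBIC))
goal(579.3,263.6,70,126.2)
E
```

```text
t51.65 pos [573.1 256.1 173.9] rpy [1.7986e+02 1.5000e-01 1.2681e+02] F [-0.1  0.3 -1.1] w31.0 q [ 0.3   0.57  1.3  -0.    1.27 -1.91]
units xyz [ 0.31  0.37 -5.19] ang [ 0.01  0.03 -0.1 ]
```

View pics/w12b.png

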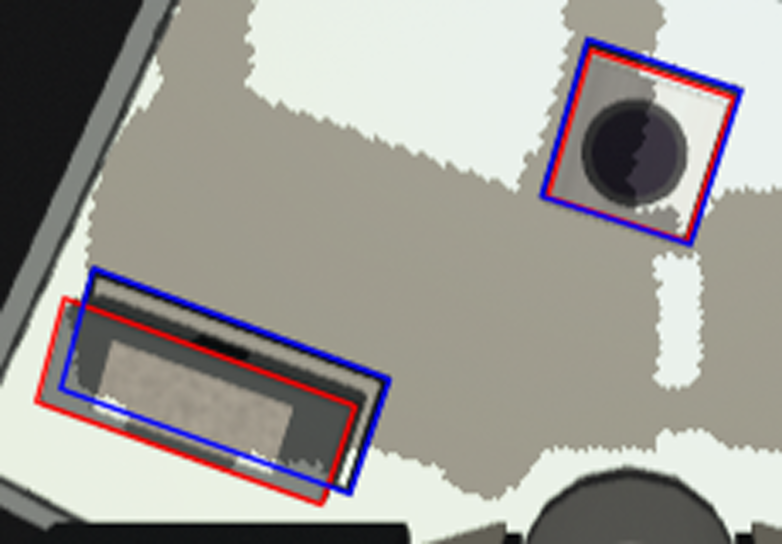

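```bash
python3 -m jog '{"xyz":[[0.3,0.37,-0.4],[0,0,-0.8],[0,0,-0.9],[0,0,-0.9],[0,0,-0.8],[0,0,-0.5],[0,0,-0.2],[0,0,0],[0,0,0]],"angular":[[0.01,0.03,-0.1],[0,0,0],[0,0,0],[0,0,0],[0,0,0],[0,0,0],[0,0,0],[0,0,0],[0,0,0]]}';  python3 -c "
from h import *
goal(579.4,263.6,30,126.2)"
```

```text
time: 52.55
tool_pos: [582.6, 262.2, 79.8]
tcp_rot: [3.138, 0.0, 2.193]
contact_force: [0.7, 0.5, -0.9]
grip_width: 31.0
t52.55 pos [582.6 262.2  79.8] rpy [1.7982e+02 2.0000e-02 1.2564e+02] F [ 0.7  0.5 -0.9] w31.0 q [ 0.3   0.68  1.37  0.    1.08 -1.89]
units xyz [-0.16  0.07 -2.49] ang [-0.02  0.03  0.09]
```

```bash
python3 -m jog '{"xyz":[[-0.16,0.07,-0.4],[0,0,-0.7],[0,0,-0.7],[0,0,-0.4],[0,0,-0.2],[0,0,0],[0,0,0]],"angular":[[-0.02,0.03,0.09],[0,0,0],[0,0,0],[0,0,0],[0,0,0],[0,0,0],[0,0,0]]}';  python3 -c "
from h import *
goal(579.4,263.6,14,126.2)"
```

```text
time: 53.25
tool_pos: [579.4, 264.0, 28.5]
tcp_rot: [3.141, 0.001, 2.203]
contact_force: [0.5, 0.3, -0.7]
grip_width: 31.1
t53.25 pos [579.4 264.   28.5] rpy [1.7996e+02 4.0000e-02 1.2623e+02] F [ 0.5  0.3 -0.7] w31.1 q [ 0.31  0.74  1.42 -0.    0.98 -1.9 ]
units xyz [-0.   -0.02 -0.72] ang [ 0.    0.01 -0.  ]
```

```bash
python3 -m jog '{"xyz":[[0,-0.02,-0.3],[0,0,-0.25],[0,0,-0.1],[0,0,0],[0,0,0]],"angular":[[0,0,0],[0,0,0],[0,0,0],[0,0,0],[0,0,0]]}';  python3 -c "
from h import *
goal(579.4,263.6,14,126.2)"
```

```text
time: 53.75
tool_pos: [580.2, 263.7, 15.4]
tcp_rot: [3.139, 0.001, 2.203]
contact_force: [0.3, -0.6, -1.7]
grip_width: 30.9
t53.75 pos [580.2 263.7  15.4] rpy [1.7984e+02 8.0000e-02 1.2622e+02] F [ 0.3 -0.6 -1.7] w30.9 q [ 0.31  0.76  1.43 -0.    0.95 -1.9 ]
units xyz [-0.04 -0.   -0.07] ang [-0.01  0.03 -0.  ]
```

```bash
python3 -m jog '{"xyz":[[-0.04,0,-0.06],[0,0,0],[0,0,0]],"angular":[[0,0,0],[0,0,0],[0,0,0]]}';  python3 -m jog '{"xyz":[[0,0,-0.04],[0,0,0],[0,0,0]],"angular":[[0,0,0],[0,0,0],[0,0,0]]}';  python3 -c "
from h import *
goal(579.4,263.6,14,126.2)"
```

```text
time: 54.05
tool_pos: [579.6, 263.8, 14.6]
tcp_rot: [3.138, 0.002, 2.203]
contact_force: [0.1, -0.8, -0.6]
grip_width: 30.7
time: 54.35
tool_pos: [579.9, 263.9, 14.3]
tcp_rot: [3.137, 0.002, 2.203]
contact_force: [0.4, 0.6, -0.5]
grip_width: 31.0
t54.35 pos [579.9 263.9  14.3] rpy [1.7975e+02 1.1000e-01 1.2622e+02] F [ 0.4  0.6 -0.5] w31.0 q [ 0.31  0.76  1.43 -0.    0.95 -1.9 ]
units xyz [-0.02 -0.02 -0.02] ang [-0.01  0.05 -0.  ]
```

```bash
python3 -m jog '{"xyz":[[0,0,0],[0,0,0],[0,0,0],[0,0,0],[0,0,0]],"angular":[[0,0,0],[0,0,0],[0,0,0],[0,0,0],[0,0,0]]}' -0.1; python3 -c "
from h import *
st()"; python3 -m jog '{"xyz":[[0,0,0.3],[0,0,0.6],[0,0,0.8],[0,0,0.9],[0,0,0.9],[0,0,0.9],[0,0,0.9],[0,0,0.5],[0,0,0],[0,0,0]],"angular":[[0,0,0],[0,0,0],[0,0,0],[0,0,0],[0,0,0],[0,0,0],[0,0,0],[0,0,0],[0,0,0],[0,0,0]]}'; python3 -c "
from h import *
st()"
```

```text
time: 54.85
tool_pos: [580.3, 264.0, 14.7]
tcp_rot: [3.136, 0.002, 2.203]
contact_force: [-0.7, 0.5, 0.4]
grip_width: 50.5
t54.85 pos [580.3 264.   14.7] rpy [1.7969e+02 1.3000e-01 1.2622e+02] F [-0.7  0.5  0.4] w50.5 q [ 0.31  0.76  1.43 -0.    0.95 -1.9 ]
time: 55.85
tool_pos: [580.6, 264.2, 142.8]
tcp_rot: [3.131, 0.004, 2.203]
contact_force: [-0.1, 0.3, -0.6]
grip_width: 50.9
t55.85 pos [580.6 264.2 142.8] rpy [179.39   0.23 126.23] F [-0.1  0.3 -0.6] w50.9 q [ 0.31  0.61  1.32 -0.    1.2  -1.9 ]
```

```bash
python3 -m jog '{"xyz":[[0,-0.4,0.5],[0,-0.6,0.5],[0,-0.7,0.5],[0,-0.7,0.3],[0,-0.7,0.2],[0,-0.7,0.2],[0,-0.7,0],[0,-0.7,0],[0,-0.7,0],[0,-0.7,0]],"angular":[[0,0,-1],[0,0,-1],[0,0,-1],[0,0,-1],[0,0,-1],[0,0,-1],[0,0,-1],[0,0,-1],[0,0,-1],[0,0,-1]]}'; python3 -m jog '{"xyz":[[0,0,0],[0,0,0],[0,0,0],[0,0,0],[0,0,0],[0,0,0],[0,0,0],[0,0,0],[0,0,0],[0,0,0]],"angular":[[0,0,-1],[0,0,-1],[0,0,-1],[0,0,-1],[0,0,-1],[0,0,-1],[0,0,-1],[0,0,-1],[0,0,0],[0,0,0]]}'; python3 -c "
from h import *
st();snap('wrist','w13');snap('scene','s13')"
```

```text
time: 56.85
tool_pos: [574.9, 128.2, 176.7]
tcp_rot: [-3.133, 0.006, 1.118]
contact_force: [-0.5, 1.1, -0.6]
grip_width: 50.3
time: 57.85
tool_pos: [569.7, 124.8, 165.1]
tcp_rot: [-3.124, 0.025, 0.242]
contact_force: [-0.1, -0.7, -0.5]
grip_width: 50.7
t57.85 pos [569.7 124.8 165.1] rpy [-179.      1.42   13.86] F [-0.1 -0.7 -0.5] w50.7 q [ 0.08  0.51  1.43  0.01  1.23 -0.17]
```

View pics/w13.png

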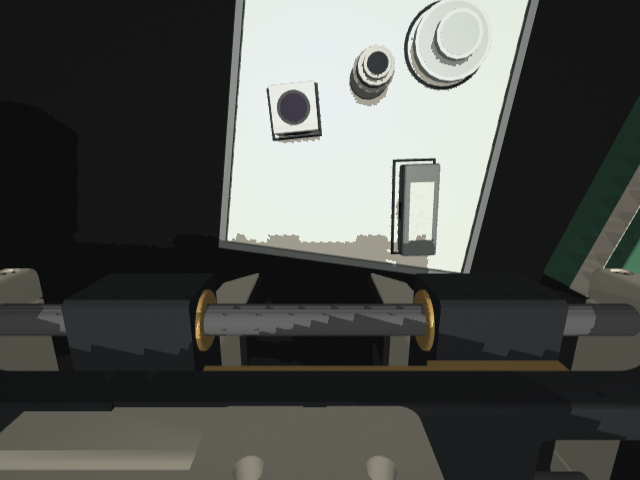

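Everything is in place: cube at (294,108), objective at (375,70), stacked dishes at (450,42), case at (417,208). I'll measure this with overlays.

```bash
python3 - <<'E'
from h import *
cp,im=load('w13')
def quad(c,w,h,yaw):
    a=np.radians(yaw);R=np.array([[np.cos(a),-np.sin(a)],[np.sin(a),np.cos(a)]])
    return (np.array([[w,h],[w,-h],[-w,-h],[-w,h]])/2)@R.T+c
g=cv2.cvtColor(im,cv2.COLOR_BGR2GRAY)
for n,(u,v),z in(("cubewin",(294,107),42),("objbore",(377,63),60)):
    m=cv2.inRange(g,0,110);lab=cv2.connectedComponents(m)[1]
    yy,xx=np.nonzero(lab==lab[v,u]);print(n,len(xx),p2w(cp,(xx.mean(),yy.mean()),z))
q=lambda P:(w2p(cp,P)*16).astype(np.int32)
for c,w,h,y,z,col in [((524.8,223),36,36,19.24,42,(0,0,255)),((524.3,223.2),43,43,19.2,8,(255,0,0)),((649.5,168.3),30,80,15.6,30,(0,0,255)),((649,168.3),37,87,15.6,8,(255,0,0))]:
    cv2.polylines(im,[q(np.c_[quad(c,w,h,y),[z]*4])],True,col,1,cv2.LINE_AA,4)
a=np.linspace(0,2*np.pi,90)
for c,r,z,col in((634.4,304.1),30,24,(0,0,255)),((634.4,303.8),33,8,(255,0,0)),((634.4,304.1),17.5,36,(0,160,0)),((579.8,263.8),16,8,(0,0,255)),((579.8,263.8),10,60,(0,0,255)):
    cv2.polylines(im,[q(np.c_[c[0]+r*np.cos(a),c[1]+r*np.sin(a),0*a+z])],True,col,1,cv2.LINE_AA,4)
cv2.imwrite("pics/w13b.png",cv2.resize(im[0:270,230:510],None,fx=2.2,fy=2.2,interpolation=cv2.INTER_CUBIC))
E
```

```text
cubewin 871 [[526.44390397 222.88290811]]
objbore 373 [[579.46250558 263.31286765]]
```

View pics/w13b.png

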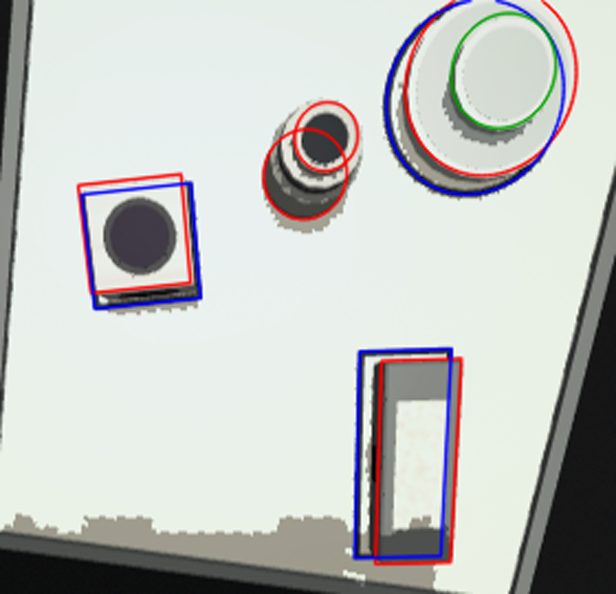

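View pics/s13.png

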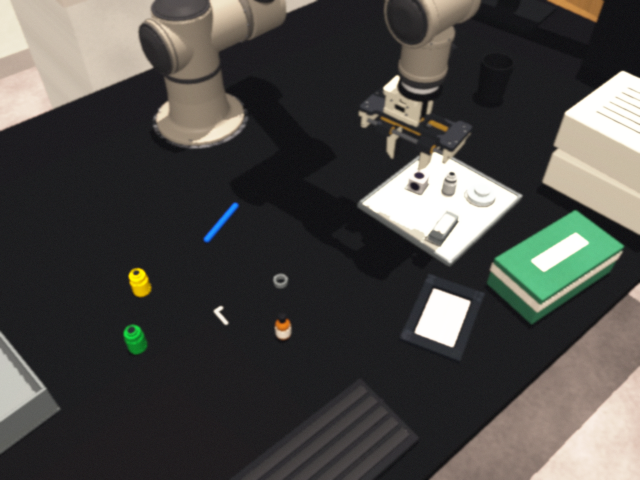

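```bash
python3 -m jog '{"xyz":[[0,0,0.3],[0,0,0],[0,0,0],[0,0,0]],"angular":[[0,0,0],[0,0,0],[0,0,0],[0,0,0]]}'; python3 -c "
from h import *
print(bot.close_job());st()"
```

```text
time: 58.35
tool_pos: [569.9, 124.9, 172.0]
tcp_rot: [-3.124, 0.024, 0.245]
contact_force: [-0.0, 0.5, 0.1]
grip_width: 50.3
the job is handed in; nothing more can be done
None
the job is handed in; nothing more can be done
```

The tray is set out as asked, and I handed the job in at 58.4 s of the 128 s allowed. I placed the large dish, the filter cube, the slide case, the small dish on top, then the objective.

**Last checks**
- **Positions:** in the final wrist-camera picture, everything lay within about 1 to 2 mm of where it should be. The objective's bore came out at (579.5, 263.3), against a midpoint near (579.5, 263.5).
- **Upright and clear:** all five pieces looked upright, the gripper was clear of everything, and the green and yellow look-alikes were still in their places.
- **Dishes:** at every reading while a dish was held, the tool was within about 1.2° of level.
- **Disagreement:** the cube's top window measured about 1.5 to 2 mm further along x than the square's centre. The cube's edges in an earlier picture fitted the square to within 1 mm. Either way it is inside the roughly 4 mm margin, so I left it.

I took no second picture to confirm that nothing was moving. The arm had been still for 0.3 s at hand-in.

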